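# Clear spent granule cartridges into the return box and lock it

## Robot

A 6-joint arm with a two-finger parallel gripper is mounted at the origin on the work surface. World frame = base frame: x ahead of the robot, y to its left, z up, the work surface at z = 0. Lengths are in m, angles in rad, forces in N, time in s.
With the tool pointing down it reaches from about 0.325 to 0.925 m from the base axis. Payload 3.1 kg.
Tool frame: the origin (TCP) lies at the very end of the fingers, on their centre line; the grasp point (between the pads) lies 19 mm behind it; z points along the fingers, x is the direction in which the jaws open and shut, and the axes are right-handed (so a half turn about z gives the same grasp; the last joint's range is limited). The gripper opens to 85 mm and grips with 20 to 120 N. Pads are 22 mm wide; open, the fingers measure 114 mm over their backs; the gripper's body (76 mm by 85 mm) begins 54 mm behind the grasp point. The pads swing forward as they close: fully open they stand 13 mm farther back than shut.
Start: joints at [1.115, 0.217, 1.613, -0, 1.311, -0.112], TCP at [0.211, 0.588, 0.231] pointing down, gripper open.
Joint ranges: [-2.75, 2.75], [-0.78, 2.1], [0.31, 2.55], [-1.13, 4.27], [0.13, 2.63], [-2.58, 2.58]. Speed limits (rad/s): [2.79, 2.79, 3.14, 3.14, 3.14, 3.14].

## Interface

Orientations are given as [roll, pitch, yaw] about the fixed x, y, z axes, in that order (R = Rz(yaw) Ry(pitch) Rx(roll)).
In Python, from bench import robot, vision, order gives the robot as it stands.
- The arm moves only by the shell command python3 -m pendant 'ROWS'. ROWS is JSON, a list of rows, each an object of numbers: "rx", "ry", "rz": the turn, a rotation vector about the tool's x, y, z in rad; "x", "y", "z": the shift along the tool's x, y, z in mm; "hand": the opening, from 0 (shut) to 1 (fully open). In form: [{"rx": .., "ry": .., "rz": .., "x": .., "y": .., "z": .., "hand": ..}, ...]. A call has 1 to 5 rows; each row shifts and turns the commanded pose from where the row before left it, along the tool's axes as they then stand; what a row does not reach is not made up. A row lasts 1/10 s, in which the tool goes at most 50 mm and 8.59 degrees, less where a joint would pass 70% of its speed; a pose out of reach is approached as far as the arm can. A call is refused whole if a number of a shift passes 50 or a number of a turn 0.15, either way. A call with a gripper value outside its range is refused whole. The fingers move at their own pace and stop on an object; the grip force is fixed at half the most. Time passes only in rows, so rows that do not move let the fingers close. It gives the time, the measured TCP pose, the force and the opening at its end, in the units of the state.
- robot.get_obs(): the state, without advancing time (a new reading comes with each control period).
- vision.read_camera(name): name is "scene" or "top" or "wrist"; returns a dict with "color" (420x560x3 uint8, red, green, blue), "fx", "fy", "cx", "cy" (pixels), "T" (4x4, takes a point from camera to world coordinates); the wrist camera has in their place "T_tool_cam" (4x4, takes a point from camera to tool coordinates, whose origin is the TCP and whose axes are the tool frame's). Camera axes: x right, y down, z forward; pixel columns grow to the right and rows downward; lengths in m; the calibration is good to about 2 mm. A picture is of the moment at which its call begins: read the wrist's pose just before it. There is no depth.
- order.hand_in(): hands the job in, once; it reports no verdict.
The state is a dict: "t": time; "qpos": joint angles; "joint_vel": joint speeds; "effort": joint torques, N m; "position": TCP position; "eef_rot": TCP orientation; "ft_force": force on the tool from outside, world axes, zero at the start; "torque": the same for the moment, N m; "gripper_width": finger opening in m.
Only numpy, scipy, OpenCV 4.12 (cv2) and the standard library are available. Lean on these libraries where they do the work, as an engineer would, in place of code of your own. Each camera call takes 0.05 s, during which the arm holds its last target. There are 200 camera calls.

## Task

Slide the return box's shutter to its next stop so that the port is open, and put every spent cartridge standing on the bench through the port into the box. Then slide the shutter on to its last stop, which closes the port and bares the lock; push the square key down into the lock socket and turn it clockwise as far as it goes, then pull it out and stand it back in its holder. Leave the amber bottle, the roll of tape and the chrome valve cap where they are.

Things in the scene. Friction and masses are not known exactly. Their poses are not given: they have to be found in the camera images.
- bin (a point): a point under the return box, straight below its port, at bench level. The box is a fixed white sheet-metal box with a steel top, 140 mm high, reaching from x = -70 to 110 mm and y = -130 to 130 mm, place and yaw vary. z up; the shutter slides along +y. Walls 4 mm, floor 6 mm. Guide rails 10 mm wide, 12 mm high run along y on the top at x = -62 to -52 and 92 to 102 mm; the sprung index pin's housing in the -x rail rises no higher
- port (a point): centre of the square 62 x 62 mm port in the box top, at the level of the top (140 mm above the box's underside); axes as bin. The lock socket lies at x = 62, y = -63 mm from it
- shutter (a joint): travel of the shutter plate along the box's +y, m. A spring pulls it into three indexed stops: 0 (port closed; the start, 0 to 8 mm), 0.060 (port open), 0.120 (last: port closed, lock socket bared; at the other stops the plate covers the socket). Half-way between stops the pull changes over to the next stop. Moving it takes up to about 7 N
- plate (a point): point in the upper face of the aluminium shutter plate, at the centre of its opening, 60 (x) x 56 (y) mm. The plate reaches from x = -50 to 90 mm and y = -95 to 95 mm, is 7 mm thick, its upper face 8 mm above the box top; the opening is over the port at travel 0.060. At travel 0.120 the plate's edge is 28 mm from the socket's centre; axes as bin
- tab (a point): centre of the black grip tab that stands on the shutter plate, 34 (x) x 12 (y) x 36 mm high, 60 mm along +y from the opening's centre; its centre is 26 mm above the box top (18 mm above the plate); axes as bin
- socket (a point): centre of the mouth of the square hole in the brass lock, 3 mm below the box top; the hole is 16 x 16 mm with a small chamfer and 26 mm deep. Its x and y axes are parallel to the hole's sides and turn with the lock; z up
- lock (a joint): turn of the brass lock, rad, clockwise seen from above is positive, 0 to 1.2 with a hard stop at each end; starts between 0 and 0.2 and stays where it is left (friction 0.06 N m)
- key_grip (a point): centre of the key's flat dark steel grip, 46 (x) x 12 (y) x 26 mm high. The key stands upright: below the grip a 30 mm wide, 4 mm thick collar, then a 14 mm square shank 50 mm long (its last 4 mm narrowed to 11 mm). The grip's centre is 67 mm above the tip; mass about 0.12 kg. z points up along the shank away from the tip; the shank's sides are parallel to x and y
- key_tip (a point): centre of the end of the key's shank, axes as key_grip
- holder_hole0 (a point): centre of the mouth, on top, of the 22 x 22 mm square hole, 57 mm deep, in the key holder, a fixed grey block 62 x 62 x 62 mm. The key stands in it with its collar resting on the top, turned any way
- cart1_mid (a point): centre (half-way up) of a spent granule cartridge, a white cylinder with black ends, 40 mm across and 30 mm high, about 60 g, standing on the bench with its z up; three to five of the five are there (None when absent)
- cart2_mid (a point): centre (half-way up) of a spent granule cartridge, a white cylinder with black ends, 40 mm across and 30 mm high, about 60 g, standing on the bench with its z up; three to five of the five are there (None when absent)
- cart3_mid (a point): centre (half-way up) of a spent granule cartridge, a white cylinder with black ends, 40 mm across and 30 mm high, about 60 g, standing on the bench with its z up; three to five of the five are there (None when absent)
- cart4_mid (a point): centre (half-way up) of a spent granule cartridge, a white cylinder with black ends, 40 mm across and 30 mm high, about 60 g, standing on the bench with its z up; three to five of the five are there (None when absent)
- cart5_mid (a point): centre (half-way up) of a spent granule cartridge, a white cylinder with black ends, 40 mm across and 30 mm high, about 60 g, standing on the bench with its z up; three to five of the five are there (None when absent)
- agent_bottle: bystander: amber bottle, 60 mm across, 140 mm high; origin at the centre of its underside
- tape: bystander: roll of tape lying flat, 90 mm across, 25 mm high; origin at the centre of its underside
- valve_cap: bystander: chrome valve cap, 52 mm across, 56 mm high; origin at the centre of its underside

How it is judged:
By the outcome, as a careful person would: the job done as asked, in the order asked, and still so for the second after the job is handed in, with the robot touching nothing.
Of cart1, cart2, cart3, cart4, cart5 only 3 to 5 are there at a start; the rules pass over those that are not, and their reading is None.
At some moment in a run one of cart1, cart2, cart3, cart4, cart5 may be knocked a few centimetres aside while the robot is not near it.
It also fails if it takes over 210 s, if anything falls off the work surface, if the arm or the gripper's body presses on something with over 40 N, if the wrist force passes 120 N, or if a joint passes its speed limit or range.

## Working session

There is one attempt and no reset: what is moved stays moved. The work goes in short steps, Python scripts to look and compute and a shell command to move; the robot and the scene stay as the last step left them, time stands still between calls to the robot, and variables do not carry over. Pictures are saved under pics/ and viewed, about 12 in all and at most 16, crops included, and the job is handed in when it is done.

```bash
mkdir -p pics; ls; cat > h.py <<'E'
import numpy as np, cv2, json
from bench import robot, vision, order
from scipy.spatial.transform import Rotation as R
def obs():
    return robot.get_obs()
def snap(cam,name):
    o=obs(); c=vision.read_camera(cam)
    cv2.imwrite(f'pics/{name}.png',c['color'][:,:,::-1])
    if cam=='wrist':
        T=np.eye(4);T[:3,:3]=R.from_euler('xyz',o['eef_rot']).as_matrix();T[:3,3]=o['position'];T=T@c['T_tool_cam']
    else: T=np.array(c['T'])
    K=[c[k] for k in('fx','fy','cx','cy')]
    np.savez(f'pics/{name}.npz',T=T,K=K)
    return c['color']
def px(name,u,v,z):
    d=np.load(f'pics/{name}.npz');T=d['T'];fx,fy,cx,cy=d['K']
    r=T[:3,:3]@np.array([(u-cx)/fx,(v-cy)/fy,1]);p=T[:3,3]
    return p+r*(z-p[2])/r[2]
def proj(name,P):
    d=np.load(f'pics/{name}.npz');T=d['T'];fx,fy,cx,cy=d['K']
    q=T[:3,:3].T@(np.array(P)-T[:3,3]);return np.array([fx*q[0]/q[2]+cx,fy*q[1]/q[2]+cy])
def crop(name,out,u0,v0,u1,v1,s):
    im=cv2.imread(f'pics/{name}.png')[v0:v1,u0:u1]
    cv2.imwrite(f'pics/{out}.png',cv2.resize(im,None,fx=s,fy=s,interpolation=cv2.INTER_CUBIC))
def go(P,yaw=None):
    """tool-frame shift (mm) and rz needed to reach P with the tool pointing down"""
    o=obs();M=R.from_euler('xyz',o['eef_rot']).as_matrix()
    d=M.T@(np.array(P)-o['position'])*1000
    y=np.arctan2(M[1,0],M[0,0])
    s=f"shift {d.round(1)} tool-x yaw {y:.3f}"
    if yaw is not None:
        e=(y-yaw+np.pi/2)%np.pi-np.pi/2; s+=f" rz {e:.3f} (q6 {o['qpos'][5]:.2f})"
    print(s)
E
python3 - <<'E'
from h import *
o=obs();print({k:np.round(v,3) for k,v in o.items()})
a=snap('top','top0');b=snap('scene','scene0')
cv2.imwrite('pics/both.png',cv2.resize(np.vstack([a]),(784,588))[:,:,::-1])
for n in('top0','scene0'):
    d=np.load(f'pics/{n}.npz');print(d['T'].round(3),d['K'])
E
```

```text
pics
{'t': np.float64(0.0), 'qpos': array([ 1.115,  0.218,  1.615, -0.   ,  1.311, -0.112]), 'joint_vel': array([-0.   , -0.   ,  0.001, -0.001, -0.001,  0.001]), 'effort': array([-0.0000e+00, -3.9686e+01, -3.0385e+01, -0.0000e+00,  1.0000e-02,
       -0.0000e+00]), 'position': array([0.21 , 0.588, 0.23 ]), 'eef_rot': array([-3.141e+00,  2.000e-03,  1.227e+00]), 'ft_force': array([ 0.631,  0.029, -0.344]), 'torque': array([-0.02 ,  0.021, -0.003]), 'gripper_width': np.float64(0.085)}
[[-1.400e-02 -9.850e-01  1.740e-01  4.100e-01]
 [-1.000e+00  1.400e-02 -1.000e-03 -3.200e-02]
 [-1.000e-03 -1.740e-01 -9.850e-01  1.273e+00]
 [ 0.000e+00  0.000e+00  0.000e+00  1.000e+00]] [475.43436022 475.43436022 293.85900817 210.8971772 ]
[[ 0.506  0.499 -0.704  1.529]
 [ 0.863 -0.289  0.415 -0.577]
 [ 0.004 -0.817 -0.577  0.89 ]
 [ 0.     0.     0.     1.   ]] [475.69592987 475.69592987 279.90451863 208.14055681]
```

View pics/both.png

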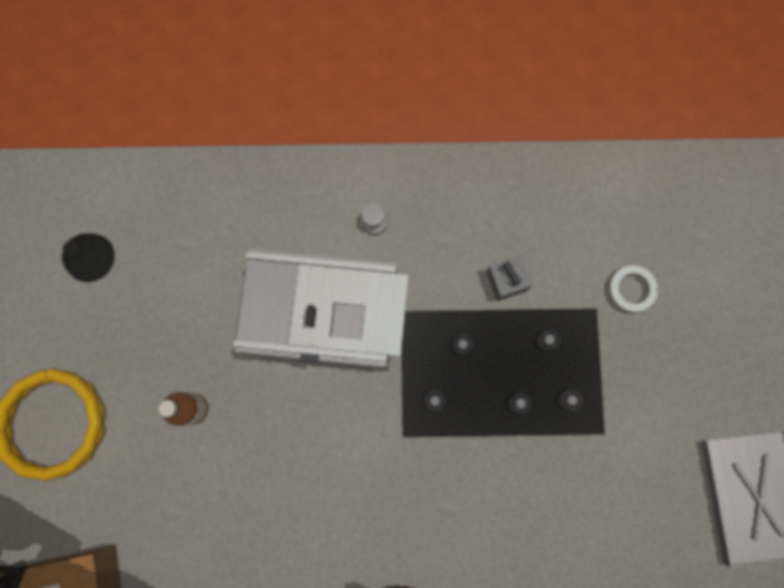

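View pics/scene0.png

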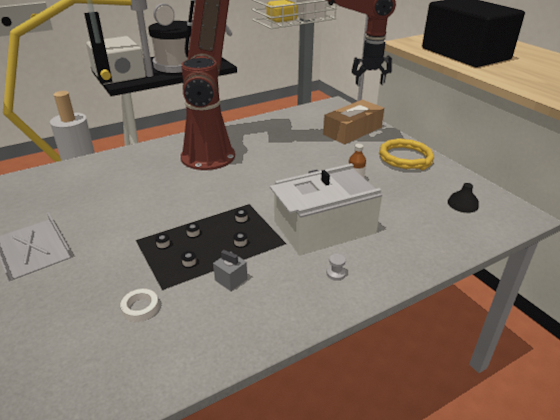

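The top view shows five cartridges on the black mat at (463,344), (549,340), (435,401), (520,404) and (572,401). The tab is at (310,316), the opening at (347,321) and the key holder at (510,278), all in 1.4x pixels. I'll enlarge it for better readings.

```bash
python3 - <<'E'
from h import *
crop('top0','c1',160,165,440,305,2.8)
f=1/1.4
for n,(u,v),z in [('tab',(310,316),.18),('open',(347,321),.148),('key',(510,272),.10),('holder',(510,278),.06)]+[('c%d'%i,p,.03) for i,p in enumerate([(463,344),(549,340),(435,401),(520,404),(572,401)],1)]:
    print(n,px('top0',u*f,v*f,z).round(3))
E
```

```text
tab [0.571 0.136 0.18 ]
open [0.566 0.078 0.148]
key [ 0.658 -0.211  0.1  ]
holder [ 0.655 -0.217  0.06 ]
c1 [ 0.536 -0.128  0.03 ]
c2 [ 0.541 -0.29   0.03 ]
c3 [ 0.431 -0.074  0.03 ]
c4 [ 0.424 -0.23   0.03 ]
c5 [ 0.428 -0.326  0.03 ]
```

View pics/c1.png

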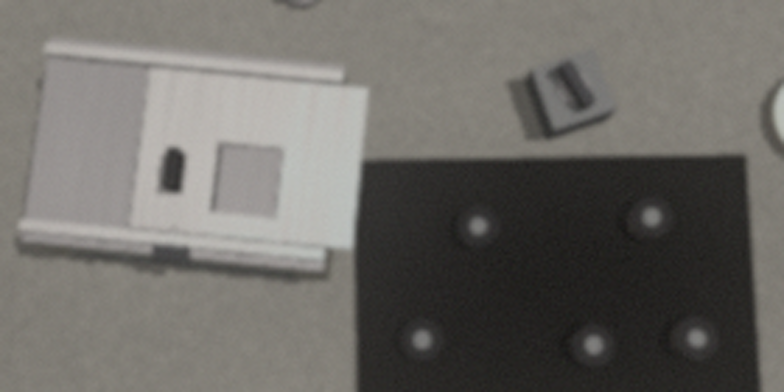

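The crop shows the plate corners at (148,68), (369,88), (354,248) and (130,228), and the opening corners at (219,143), (283,150), (276,217) and (211,211). The cartridge dots and the key grip, about (570,85), are clear too.

```bash
python3 - <<'E'
from h import *
P=lambda u,v,z:px('top0',160+u/2.8,165+v/2.8,z)
pl=np.array([P(*c,.148) for c in[(148,68),(369,88),(354,248),(130,228)]]);op=np.array([P(*c,.148) for c in[(219,143),(283,150),(276,217),(211,211)]])
print(pl.round(3),op.round(3),op.mean(0).round(4))
d=(pl[0]-pl[1])+(pl[3]-pl[2]);print('y-axis ang',np.arctan2(d[1],d[0]),'yaw',np.arctan2(d[1],d[0])-np.pi/2)
r=P(45,45,.152)-P(343,72,.152);print('rail yaw',np.arctan2(r[1],r[0])-np.pi/2)
d=(pl[0]-pl[3])+(pl[1]-pl[2]);print('x-axis yaw',np.arctan2(d[1],d[0]))
print('tab',P(174,148,.184), P(172,192,.184))
for c in[(478,226),(652,217),(422,340),(594,345),(697,339)]:print(P(*c,.03).round(4))
print('key',P(556,64,.124),P(585,106,.124))
go([.571,.136,.2])
E
```

```text
[[ 0.665  0.163  0.148]
 [ 0.645 -0.028  0.148]
 [ 0.507 -0.014  0.148]
 [ 0.526  0.176  0.148]] [[0.598 0.101 0.148]
 [0.592 0.046 0.148]
 [0.534 0.052 0.148]
 [0.54  0.107 0.148]] [0.566  0.0765 0.148 ]
y-axis ang 1.4660602640432057 yaw -0.1047360627516909
rail yaw -0.10667357620647278
x-axis yaw -0.09938965111012753
tab [0.58866688 0.13387145 0.184     ] [0.55194903 0.13506773 0.184     ]
[ 0.5359 -0.1283  0.03  ]
[ 0.542  -0.2915  0.03  ]
[ 0.4312 -0.0737  0.03  ]
[ 0.4245 -0.2321  0.03  ]
[ 0.4286 -0.3273  0.03  ]
key [ 0.66895602 -0.19385632  0.124     ] [ 0.63078739 -0.2179196   0.124     ]
shift [-303.7  491.9   30.6] tool-x yaw 1.227
```

```bash
R='x'; python3 -m pendant '[{"x":-25,"y":41},{"x":-25,"y":41},{"x":-25,"y":41},{"x":-25,"y":41},{"x":-25,"y":41}]' && python3 -m pendant '[{"x":-25,"y":41},{"x":-25,"y":41},{"x":-25,"y":41},{"x":-25,"y":41},{"x":-25,"y":41}]' && python3 -m pendant '[{"x":-25,"y":41},{"x":-25,"y":41},{"rz":-0.12},{"rz":-0.12},{}]'; python3 - <<'E'
from h import *
go([.572,.1362,.157],1.466)
snap('wrist','w1'); print(obs()['position'],[proj('w1',p) for p in([.572,.1362,.184],[.566,.0765,.148])])
E
```

```text
shift [-303.1  492.7   73.6] tool-x yaw 1.227 rz -0.239 (q6 -0.11)
[0.21035811 0.5878379  0.23023545] [array([ 10.50860853, 636.37536987]), array([ -9.34300926, 596.02913552])]$[0]: bad value
```

View pics/w1.png

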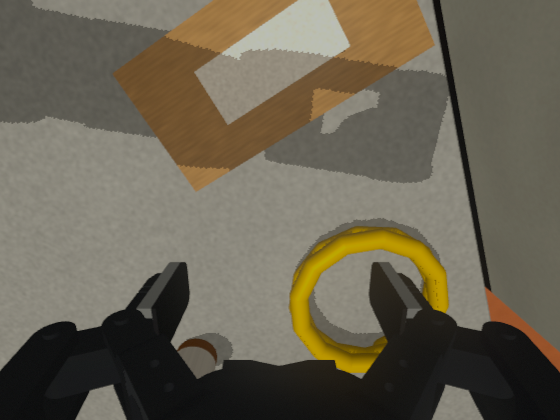

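The wrist view is still at the start pose: the bottle is at (195,350) and the arm hasn't moved. The rows probably need every field.

```bash
python3 -m pendant '[{"rx":0,"ry":0,"rz":0,"x":-25,"y":41,"z":0,"hand":1}]'; python3 -m pendant '[{"rx":0,"ry":0,"rz":0,"x":-25,"y":41,"z":0,"hand":1},{"rx":0,"ry":0,"rz":0,"x":-25,"y":41,"z":0,"hand":1},{"rx":0,"ry":0,"rz":0,"x":-25,"y":41,"z":0,"hand":1},{"rx":0,"ry":0,"rz":0,"x":-25,"y":41,"z":0,"hand":1},{"rx":0,"ry":0,"rz":0,"x":-25,"y":41,"z":0,"hand":1}]'
```

```text
t: 0.25
position: [0.2384, 0.5534, 0.2308]
eef_rot: [-3.139, -0.001, 1.233]
ft_force: [1.6, -0.1, 0.1]
gripper_width: 0.0854
t: 0.75
position: [0.3923, 0.3626, 0.231]
eef_rot: [-3.141, 0.0, 1.227]
ft_force: [0.1, 0.3, -0.5]
gripper_width: 0.0855
```

```bash
python3 -m pendant '[{"rx":0,"ry":0,"rz":0,"x":-25,"y":41,"z":0,"hand":1},{"rx":0,"ry":0,"rz":0,"x":-25,"y":41,"z":0,"hand":1},{"rx":0,"ry":0,"rz":0,"x":-25,"y":41,"z":0,"hand":1},{"rx":0,"ry":0,"rz":0,"x":-25,"y":41,"z":0,"hand":1},{"rx":0,"ry":0,"rz":0,"x":-25,"y":41,"z":0,"hand":1}]' >/dev/null;  python3 -m pendant '[{"rx":0,"ry":0,"rz":0,"x":-25,"y":41,"z":0,"hand":1},{"rx":0,"ry":0,"rz":-0.12,"x":0,"y":0,"z":0,"hand":1},{"rx":0,"ry":0,"rz":-0.12,"x":0,"y":0,"z":0,"hand":1},{"rx":0,"ry":0,"rz":0,"x":0,"y":0,"z":0,"hand":1}]' ; python3 - <<'E'
from h import *
go([.572,.1362,.157],1.466)
snap('wrist','w2'); print([proj('w2',p) for p in([.572,.1362,.184],[.566,.0765,.148])])
E
```

```text
t: 1.65
position: [0.5727, 0.1395, 0.2307]
eef_rot: [-3.14, 0.0, 1.466]
ft_force: [0.4, -0.2, 0.2]
gripper_width: 0.0854
shift [-3.3 -0.2 73.7] tool-x yaw 1.466 rz -0.000 (q6 -1.35)
[array([273.47325317, 231.47379259]), array([195.6892527 , 213.88932431])]
```

View pics/w2.png

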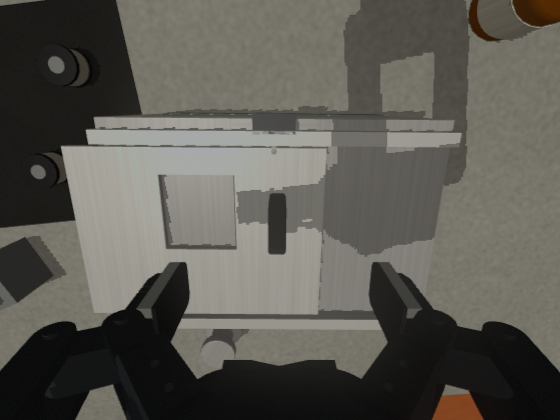

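The tab spans (269–286, 193–255) and the opening (160–236, 175–248). Both sit a few pixels off the prediction, so I'll recompute.

```bash
python3 - <<'E'
from h import *
t=px('w2',277.5,224,.184);print('tab',t, px('w2',198,211.5,.148))
a=px('w2',277,194,.184);b=px('w2',277,254,.184);print(a,b)
go([t[0],t[1],.157],1.466)
E
```

```text
tab [0.56707981 0.13937338 0.184     ] [0.56428467 0.07860707 0.148     ]
[0.54696864 0.14119977 0.184     ] [0.58840636 0.13676405 0.184     ]
shift [-1.1 -5.3 73.8] tool-x yaw 1.464 rz -0.002 (q6 -1.34)
```

```bash
python3 -m pendant '[{"rx":0,"ry":0,"rz":0,"x":-2,"y":-4,"z":30,"hand":1},{"rx":0,"ry":0,"rz":0,"x":0,"y":0,"z":25,"hand":1},{"rx":0,"ry":0,"rz":0,"x":0,"y":0,"z":18,"hand":1},{"rx":0,"ry":0,"rz":0,"x":0,"y":0,"z":0,"hand":0},{"rx":0,"ry":0,"rz":0,"x":0,"y":0,"z":0,"hand":0}]';  python3 -m pendant '[{"rx":0,"ry":0,"rz":0,"x":0,"y":0,"z":0,"hand":0},{"rx":0,"ry":0,"rz":0,"x":0,"y":0,"z":0,"hand":0},{"rx":0,"ry":0,"rz":0,"x":0,"y":0,"z":0,"hand":0}]'
```

```text
t: 2.2
position: [0.5683, 0.139, 0.1583]
eef_rot: [-3.141, 0.0, 1.466]
ft_force: [0.7, -0.5, -0.0]
gripper_width: 0.0592
t: 2.5
position: [0.5694, 0.1387, 0.1597]
eef_rot: [3.139, -0.0, 1.467]
ft_force: [-0.0, -0.9, 1.2]
gripper_width: 0.0125
```

Tab gripped at 12.5 mm. Sliding it about 57 mm.

```bash
python3 -m pendant '[{"rx":0,"ry":0,"rz":0,"x":12,"y":0,"z":0,"hand":0},{"rx":0,"ry":0,"rz":0,"x":12,"y":0,"z":0,"hand":0},{"rx":0,"ry":0,"rz":0,"x":12,"y":0,"z":0,"hand":0},{"rx":0,"ry":0,"rz":0,"x":12,"y":0,"z":0,"hand":0},{"rx":0,"ry":0,"rz":0,"x":9,"y":0,"z":0,"hand":0}]';  python3 -m pendant '[{"rx":0,"ry":0,"rz":0,"x":0,"y":0,"z":0,"hand":0},{"rx":0,"ry":0,"rz":0,"x":0,"y":0,"z":0,"hand":0.5},{"rx":0,"ry":0,"rz":0,"x":0,"y":0,"z":0,"hand":1},{"rx":0,"ry":0,"rz":0,"x":0,"y":0,"z":0,"hand":1},{"rx":0,"ry":0,"rz":0,"x":0,"y":0,"z":-20,"hand":1}]';python3 -m pendant '[{"rx":0,"ry":0,"rz":0,"x":-40,"y":0,"z":-30,"hand":1},{"rx":0,"ry":0,"rz":0,"x":-40,"y":0,"z":-30,"hand":1},{"rx":0,"ry":0,"rz":0,"x":-40,"y":0,"z":-20,"hand":1},{"rx":0,"ry":0,"rz":0,"x":-40,"y":0,"z":-20,"hand":1},{"rx":0,"ry":0,"rz":0,"x":-10,"y":0,"z":-10,"hand":1}]'
python3 -m pendant '[{"rx":0,"ry":0,"rz":0,"x":0,"y":0,"z":0,"hand":1}]'
python3 - <<'E'
from h import *
snap('wrist','w3');
E
```

```text
t: 3.0
position: [0.5758, 0.1967, 0.1598]
eef_rot: [3.138, -0.001, 1.467]
ft_force: [1.3, -1.5, 6.3]
gripper_width: 0.0108
t: 3.5
position: [0.5711, 0.1945, 0.174]
eef_rot: [-3.133, 0.003, 1.467]
ft_force: [1.1, -0.1, -0.3]
gripper_width: 0.0687
t: 4.0
position: [0.557, 0.0227, 0.2902]
eef_rot: [3.139, 0.002, 1.463]
ft_force: [0.5, -0.5, -0.2]
gripper_width: 0.0852
t: 4.1
position: [0.5576, 0.0247, 0.29]
eef_rot: [3.138, -0.0, 1.464]
ft_force: [0.4, 0.6, 0.5]
gripper_width: 0.0857
```

View pics/w3.png

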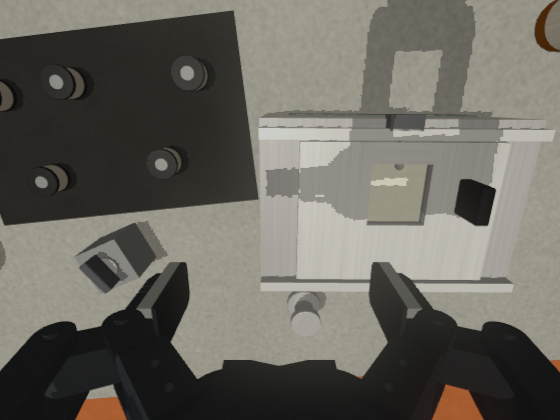

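The port is open: the opening spans (368–433, 164–224) with dark depth below. Cartridge top dots are at (186,72), (161,163), (57,82) and (41,182), and the fifth is at the left edge.

```bash
python3 - <<'E'
from h import *
q=[px('w3',*p,.148) for p in[(370,164),(433,164),(424,224),(366,224)]];print(np.round(q,4),np.mean(q,0))
for n,p in dict(c3=(186,72),c1=(161,163),c4=(57,82),c2=(41,182)).items():print(n,px('w3',*p,.03).round(4))
t=px('w3',188,73,.03)
go([.432,-.073,.008])
E
```

```text
[[0.5394 0.1113 0.148 ]
 [0.5455 0.1689 0.148 ]
 [0.6043 0.1627 0.148 ]
 [0.5982 0.1064 0.148 ]] [0.57185533 0.1373293  0.148     ]
c3 [ 0.4302 -0.0723  0.03  ]
c1 [ 0.5341 -0.1259  0.03  ]
c4 [ 0.4246 -0.2284  0.03  ]
c2 [ 0.542  -0.2891  0.03  ]
shift [-111.9 -114.   280.3] tool-x yaw 1.466
```

```bash
python3 -m pendant '[{"rx":0,"ry":0,"rz":0,"x":-28,"y":-28,"z":10,"hand":1},{"rx":0,"ry":0,"rz":0,"x":-28,"y":-28,"z":10,"hand":1},{"rx":0,"ry":0,"rz":0,"x":-28,"y":-29,"z":20,"hand":1},{"rx":0,"ry":0,"rz":0,"x":-27,"y":-29,"z":20,"hand":1},{"rx":0,"ry":0,"rz":0,"x":0,"y":0,"z":45,"hand":1}]';  python3 -m pendant '[{"rx":0,"ry":0,"rz":0,"x":0,"y":0,"z":45,"hand":1},{"rx":0,"ry":0,"rz":0,"x":0,"y":0,"z":45,"hand":1},{"rx":0,"ry":0,"rz":0,"x":0,"y":0,"z":40,"hand":1},{"rx":0,"ry":0,"rz":0,"x":0,"y":0,"z":25,"hand":1},{"rx":0,"ry":0,"rz":0,"x":0,"y":0,"z":0,"hand":1}]';python3 - <<'E'
from h import *
go([.431,-.073,.008],1.466)
E
```

```text
t: 4.65
position: [0.4315, -0.0733, 0.1842]
eef_rot: [3.137, 0.002, 1.466]
ft_force: [1.3, 0.2, -0.2]
gripper_width: 0.0854
t: 5.15
position: [0.4265, -0.0691, 0.0231]
eef_rot: [-3.129, -0.003, 1.469]
ft_force: [-0.5, -0.9, -1.0]
gripper_width: 0.0856
shift [-3.4  5.1 15. ] tool-x yaw 1.469 rz 0.003 (q6 -1.79)
```

```bash
python3 -m pendant '[{"rx":0,"ry":0,"rz":0,"x":0,"y":0,"z":14,"hand":1},{"rx":0,"ry":0,"rz":0,"x":0,"y":0,"z":0,"hand":0},{"rx":0,"ry":0,"rz":0,"x":0,"y":0,"z":0,"hand":0},{"rx":0,"ry":0,"rz":0,"x":0,"y":0,"z":0,"hand":0},{"rx":0,"ry":0,"rz":0,"x":0,"y":0,"z":0,"hand":0}]';  python3 -m pendant '[{"rx":0,"ry":0,"rz":0,"x":0,"y":0,"z":-40,"hand":0},{"rx":0,"ry":0,"rz":0,"x":0,"y":0,"z":-45,"hand":0},{"rx":0,"ry":0,"rz":0,"x":0,"y":0,"z":-45,"hand":0},{"rx":0,"ry":0,"rz":0,"x":0,"y":0,"z":-45,"hand":0},{"rx":0,"ry":0,"rz":0,"x":0,"y":0,"z":-25,"hand":0}]';python3 - <<'E'
from h import *
go([.572,.1365,.170],1.466)
E
```

```text
t: 5.65
position: [0.4336, -0.0727, 0.016]
eef_rot: [3.138, 0.0, 1.467]
ft_force: [-0.9, 0.9, 3.8]
gripper_width: 0.0375
t: 6.15
position: [0.4339, -0.073, 0.2195]
eef_rot: [3.134, 0.002, 1.467]
ft_force: [0.3, 0.2, 0.3]
gripper_width: 0.0377
shift [222.8 115.3  50. ] tool-x yaw 1.467 rz 0.001 (q6 -1.79)
```

```bash
python3 -m pendant '[{"rx":0,"ry":0,"rz":0,"x":40,"y":21,"z":0,"hand":0},{"rx":0,"ry":0,"rz":0,"x":40,"y":21,"z":0,"hand":0},{"rx":0,"ry":0,"rz":0,"x":40,"y":21,"z":0,"hand":0},{"rx":0,"ry":0,"rz":0,"x":40,"y":21,"z":0,"hand":0},{"rx":0,"ry":0,"rz":0,"x":40,"y":21,"z":0,"hand":0}]';  python3 -m pendant '[{"rx":0,"ry":0,"rz":0,"x":22,"y":10,"z":0,"hand":0},{"rx":0,"ry":0,"rz":0,"x":0,"y":0,"z":20,"hand":0},{"rx":0,"ry":0,"rz":0,"x":0,"y":0,"z":10,"hand":0},{"rx":0,"ry":0,"rz":0,"x":0,"y":0,"z":0,"hand":0}]';python3 - <<'E'
from h import *
go([.572,.1365,.160],1.466);snap('scene','s1')
crop('s1','s1c',240,140,400,260,4)
E
```

```text
t: 6.65
position: [0.5578, 0.1173, 0.215]
eef_rot: [3.141, -0.0, 1.467]
ft_force: [0.2, -0.7, -0.5]
gripper_width: 0.0376
t: 7.05
position: [0.5671, 0.1361, 0.1819]
eef_rot: [-3.137, 0.001, 1.467]
ft_force: [0.4, -0.6, -1.1]
gripper_width: 0.0376
shift [ 0.9  4.9 21.9] tool-x yaw 1.467 rz 0.001 (q6 -1.35)
```

View pics/s1c.png

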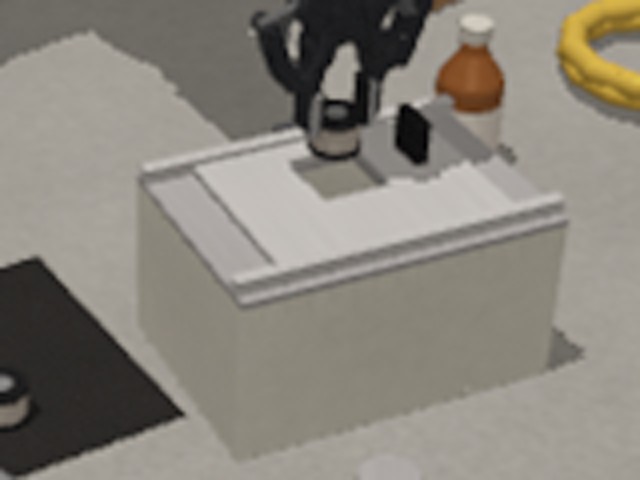

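The cartridge hangs upright above the opening, with the tab beside it, so I'll open only part-way.

```bash
python3 -m pendant '[{"rx":0,"ry":0,"rz":0,"x":0,"y":4,"z":20,"hand":0},{"rx":0,"ry":0,"rz":0,"x":0,"y":0,"z":0,"hand":0},{"rx":0,"ry":0,"rz":0,"x":0,"y":0,"z":0,"hand":0.62},{"rx":0,"ry":0,"rz":0,"x":0,"y":0,"z":0,"hand":0.62},{"rx":0,"ry":0,"rz":0,"x":0,"y":0,"z":0,"hand":0.62}]';  python3 -m pendant '[{"rx":0,"ry":0,"rz":0,"x":0,"y":0,"z":-30,"hand":0.62},{"rx":0,"ry":0,"rz":0,"x":0,"y":0,"z":-40,"hand":1},{"rx":0,"ry":0,"rz":0,"x":0,"y":0,"z":0,"hand":1}]';python3 - <<'E'
from h import *
go([.535,-.127,.2],1.466);go([.535,-.127,.011],1.466);snap('top','t2')
im=snap('wrist','w4')
a=cv2.imread('pics/t2.png')[165:305,160:440];b=cv2.resize(cv2.imread('pics/w4.png'),(380,285))
a=cv2.resize(a,(570,285),interpolation=cv2.INTER_CUBIC);
cv2.imwrite('pics/m1.png',np.vstack([a,np.pad(b,((0,0),(0,190),(0,0)))]))
E
```

```text
t: 7.6
position: [0.5741, 0.136, 0.1658]
eef_rot: [3.139, -0.001, 1.467]
ft_force: [-0.7, 0.2, 0.6]
gripper_width: 0.0528
t: 7.9
position: [0.5778, 0.1367, 0.2425]
eef_rot: [3.128, -0.003, 1.467]
ft_force: [1.7, 0.2, 0.6]
gripper_width: 0.0793
shift [-266.8  -15.9   41.5] tool-x yaw 1.467 rz 0.001 (q6 -1.35)
shift [-267.4  -18.5  230.5] tool-x yaw 1.467 rz 0.001 (q6 -1.35)
```

View pics/m1.png

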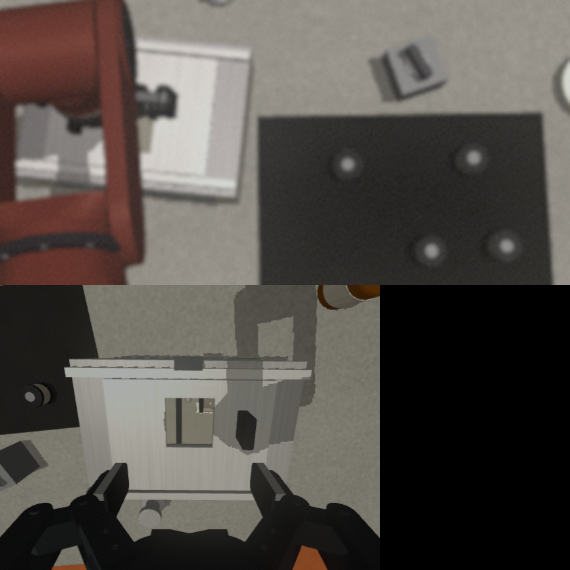

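Cartridge 3 is in the box: it's gone from the mat and the port is clear. The other four haven't moved. Next is cartridge 1.

```bash
python3 -m pendant '[{"rx":0,"ry":0,"rz":0,"x":-46,"y":-3,"z":0,"hand":1},{"rx":0,"ry":0,"rz":0,"x":-46,"y":-3,"z":0,"hand":1},{"rx":0,"ry":0,"rz":0,"x":-46,"y":-3,"z":0,"hand":1},{"rx":0,"ry":0,"rz":0,"x":-46,"y":-3,"z":0,"hand":1},{"rx":0,"ry":0,"rz":0,"x":-46,"y":-3,"z":0,"hand":1}]';  python3 -m pendant '[{"rx":0,"ry":0,"rz":0,"x":-37,"y":-1,"z":20,"hand":1},{"rx":0,"ry":0,"rz":0,"x":0,"y":0,"z":45,"hand":1},{"rx":0,"ry":0,"rz":0,"x":0,"y":0,"z":45,"hand":1},{"rx":0,"ry":0,"rz":0,"x":0,"y":0,"z":40,"hand":1},{"rx":0,"ry":0,"rz":0,"x":0,"y":0,"z":0,"hand":1}]';python3 - <<'E'
from h import *
go([.535,-.127,.011],1.466)
E
```

```text
t: 8.5
position: [0.533, -0.0924, 0.2328]
eef_rot: [-3.139, -0.001, 1.467]
ft_force: [0.6, 0.3, -1.0]
gripper_width: 0.0851
t: 9.0
position: [0.5224, -0.1253, 0.0764]
eef_rot: [-3.125, -0.005, 1.466]
ft_force: [-0.9, 0.6, -0.4]
gripper_width: 0.0855
shift [-0.6 13.8 65.1] tool-x yaw 1.466 rz 0.000 (q6 -1.83)
```

```bash
python3 -m pendant '[{"rx":0,"ry":0,"rz":0,"x":0,"y":0,"z":20,"hand":1},{"rx":0,"ry":0,"rz":0,"x":0,"y":0,"z":15,"hand":1},{"rx":0,"ry":0,"rz":0,"x":0,"y":0,"z":0,"hand":1},{"rx":0,"ry":0,"rz":0,"x":0,"y":0,"z":0,"hand":1}]';python3 - <<'E'
from h import *
go([.535,-.127,.011],1.466)
E
```

```text
t: 9.4
position: [0.5301, -0.1278, 0.0501]
eef_rot: [3.141, 0.0, 1.467]
ft_force: [0.2, -0.7, -0.3]
gripper_width: 0.0854
shift [ 1.3  4.8 39.1] tool-x yaw 1.467 rz 0.001 (q6 -1.83)
```

```bash
python3 -m pendant '[{"rx":0,"ry":0,"rz":0,"x":0,"y":4,"z":24,"hand":1},{"rx":0,"ry":0,"rz":0,"x":0,"y":0,"z":12,"hand":1},{"rx":0,"ry":0,"rz":0,"x":0,"y":0,"z":0,"hand":0},{"rx":0,"ry":0,"rz":0,"x":0,"y":0,"z":0,"hand":0},{"rx":0,"ry":0,"rz":0,"x":0,"y":0,"z":0,"hand":0}]';  python3 -m pendant '[{"rx":0,"ry":0,"rz":0,"x":0,"y":0,"z":0,"hand":0},{"rx":0,"ry":0,"rz":0,"x":0,"y":0,"z":-45,"hand":0},{"rx":0,"ry":0,"rz":0,"x":0,"y":0,"z":-45,"hand":0},{"rx":0,"ry":0,"rz":0,"x":0,"y":0,"z":-45,"hand":0},{"rx":0,"ry":0,"rz":0,"x":0,"y":0,"z":-45,"hand":0}]';python3 - <<'E'
from h import *
go([.572,.1365,.2],1.466)
E
```

```text
t: 9.9
position: [0.5345, -0.1285, 0.0143]
eef_rot: [3.14, 0.0, 1.467]
ft_force: [-0.3, -0.7, 0.4]
gripper_width: 0.044
t: 10.4
position: [0.5335, -0.1281, 0.1955]
eef_rot: [3.141, 0.0, 1.467]
ft_force: [0.8, -0.6, -0.4]
gripper_width: 0.0376
shift [267.2  10.9  -4.5] tool-x yaw 1.467 rz 0.001 (q6 -1.83)
```

```bash
python3 -m pendant '[{"rx":0,"ry":0,"rz":0,"x":45,"y":2,"z":0,"hand":0},{"rx":0,"ry":0,"rz":0,"x":45,"y":2,"z":0,"hand":0},{"rx":0,"ry":0,"rz":0,"x":45,"y":2,"z":0,"hand":0},{"rx":0,"ry":0,"rz":0,"x":45,"y":2,"z":0,"hand":0},{"rx":0,"ry":0,"rz":0,"x":45,"y":2,"z":0,"hand":0}]';  python3 -m pendant '[{"rx":0,"ry":0,"rz":0,"x":41,"y":1,"z":0,"hand":0},{"rx":0,"ry":0,"rz":0,"x":0,"y":0,"z":15,"hand":0},{"rx":0,"ry":0,"rz":0,"x":0,"y":0,"z":0,"hand":0},{"rx":0,"ry":0,"rz":0,"x":0,"y":0,"z":0,"hand":0}]';python3 - <<'E'
from h import *
go([.572,.1365,.161],1.466)
E
```

```text
t: 10.9
position: [0.567, 0.0962, 0.1941]
eef_rot: [3.14, -0.0, 1.467]
ft_force: [1.1, -1.0, -0.9]
gripper_width: 0.0376
t: 11.3
position: [0.5714, 0.1343, 0.1776]
eef_rot: [-3.14, 0.001, 1.467]
ft_force: [0.1, -0.5, -0.4]
gripper_width: 0.0376
shift [ 2.2  0.4 16.6] tool-x yaw 1.467 rz 0.001 (q6 -1.35)
```

Release, lift, and head for cartridge 4 at about (0.425, -0.231), taking a fresh top view on the way.

```bash
python3 -m pendant '[{"rx":0,"ry":0,"rz":0,"x":2,"y":0,"z":17,"hand":0},{"rx":0,"ry":0,"rz":0,"x":0,"y":0,"z":0,"hand":0},{"rx":0,"ry":0,"rz":0,"x":0,"y":0,"z":0,"hand":0.62},{"rx":0,"ry":0,"rz":0,"x":0,"y":0,"z":0,"hand":0.62},{"rx":0,"ry":0,"rz":0,"x":0,"y":0,"z":0,"hand":0.62}]';  python3 -m pendant '[{"rx":0,"ry":0,"rz":0,"x":0,"y":0,"z":-30,"hand":0.62},{"rx":0,"ry":0,"rz":0,"x":0,"y":0,"z":-30,"hand":1},{"rx":0,"ry":0,"rz":0,"x":0,"y":0,"z":0,"hand":1}]';python3 - <<'E'
from h import *
go([.425,-.231,.1],1.466)
snap('top','t3');im=cv2.imread('pics/t3.png')[200:320,250:430]
g=cv2.cvtColor(im,cv2.COLOR_BGR2GRAY)
n,l,st,c=cv2.connectedComponentsWithStats(((g>105)).astype('uint8'))
for s,q in zip(st,c):
    if 4<s[4]<60: print(s[4],(q+[250,200]).round(1),px('t3',*(q+[250,200]),.03).round(4))
E
```

```text
t: 11.8
position: [0.5732, 0.1368, 0.1625]
eef_rot: [3.14, -0.0, 1.466]
ft_force: [0.4, -0.2, -0.7]
gripper_width: 0.0529
t: 12.1
position: [0.5763, 0.1376, 0.2277]
eef_rot: [3.13, -0.002, 1.467]
ft_force: [0.7, -0.9, 1.4]
gripper_width: 0.0794
shift [-382.6 -113.7  125.5] tool-x yaw 1.467 rz 0.001 (q6 -1.35)
27 [392.5 241.9] [ 0.5437 -0.2906  0.03  ]
30 [408.6 285.4] [ 0.4304 -0.3267  0.03  ]
28 [371.5 287.8] [ 0.4256 -0.2305  0.03  ]
```

```bash
python3 -m pendant '[{"rx":0,"ry":0,"rz":0,"x":-44,"y":-12,"z":0,"hand":1},{"rx":0,"ry":0,"rz":0,"x":-44,"y":-12,"z":0,"hand":1},{"rx":0,"ry":0,"rz":0,"x":-44,"y":-12,"z":0,"hand":1},{"rx":0,"ry":0,"rz":0,"x":-44,"y":-12,"z":0,"hand":1},{"rx":0,"ry":0,"rz":0,"x":-44,"y":-12,"z":0,"hand":1}]';  python3 -m pendant '[{"rx":0,"ry":0,"rz":0,"x":-44,"y":-12,"z":0,"hand":1},{"rx":0,"ry":0,"rz":0,"x":-44,"y":-12,"z":0,"hand":1},{"rx":0,"ry":0,"rz":0,"x":-44,"y":-12,"z":10,"hand":1},{"rx":0,"ry":0,"rz":0,"x":-30,"y":-14,"z":20,"hand":1},{"rx":0,"ry":0,"rz":0,"x":0,"y":0,"z":45,"hand":1}]';python3 -m pendant '[{"rx":0,"ry":0,"rz":0,"x":0,"y":0,"z":45,"hand":1},{"rx":0,"ry":0,"rz":0,"x":0,"y":0,"z":35,"hand":1},{"rx":0,"ry":0,"rz":0,"x":0,"y":0,"z":0,"hand":1},{"rx":0,"ry":0,"rz":0,"x":0,"y":0,"z":0,"hand":1}]';python3 - <<'E'
from h import *
go([.425,-.231,.012],1.466)
E
```

```text
t: 12.65
position: [0.4883, -0.0766, 0.2202]
eef_rot: [-3.14, -0.0, 1.468]
ft_force: [-0.2, 0.5, 0.1]
gripper_width: 0.0854
t: 13.15
position: [0.4245, -0.2369, 0.1489]
eef_rot: [3.134, 0.006, 1.462]
ft_force: [1.4, 0.1, -0.2]
gripper_width: 0.0852
t: 13.55
position: [0.4227, -0.2308, 0.0657]
eef_rot: [-3.139, -0.001, 1.467]
ft_force: [0.7, 0.1, 0.4]
gripper_width: 0.0856
shift [-0.   2.4 53.7] tool-x yaw 1.467 rz 0.001 (q6 -2.11)
```

```bash
python3 -m pendant '[{"rx":0,"ry":0,"rz":0,"x":0,"y":2,"z":35,"hand":1},{"rx":0,"ry":0,"rz":0,"x":0,"y":0,"z":17,"hand":1},{"rx":0,"ry":0,"rz":0,"x":0,"y":0,"z":0,"hand":0},{"rx":0,"ry":0,"rz":0,"x":0,"y":0,"z":0,"hand":0},{"rx":0,"ry":0,"rz":0,"x":0,"y":0,"z":0,"hand":0}]';  python3 -m pendant '[{"rx":0,"ry":0,"rz":0,"x":0,"y":0,"z":0,"hand":0},{"rx":0,"ry":0,"rz":0,"x":0,"y":0,"z":-45,"hand":0},{"rx":0,"ry":0,"rz":0,"x":0,"y":0,"z":-45,"hand":0},{"rx":0,"ry":0,"rz":0,"x":0,"y":0,"z":-45,"hand":0},{"rx":0,"ry":0,"rz":0,"x":0,"y":0,"z":-50,"hand":0}]';python3 - <<'E'
from h import *
go([.572,.1365,.2],1.466)
E
```

```text
t: 14.05
position: [0.4274, -0.2329, 0.0168]
eef_rot: [3.137, 0.002, 1.467]
ft_force: [0.6, 2.4, 0.6]
gripper_width: 0.0439
t: 14.55
position: [0.4251, -0.2313, 0.2019]
eef_rot: [3.141, 0.001, 1.467]
ft_force: [0.6, -0.5, -0.8]
gripper_width: 0.0375
shift [381.  108.    1.8] tool-x yaw 1.467 rz 0.001 (q6 -2.11)
```

```bash
python3 -m pendant '[{"rx":0,"ry":0,"rz":0,"x":44,"y":12,"z":0,"hand":0},{"rx":0,"ry":0,"rz":0,"x":44,"y":12,"z":0,"hand":0},{"rx":0,"ry":0,"rz":0,"x":44,"y":12,"z":0,"hand":0},{"rx":0,"ry":0,"rz":0,"x":44,"y":12,"z":0,"hand":0},{"rx":0,"ry":0,"rz":0,"x":44,"y":12,"z":0,"hand":0}]';  python3 -m pendant '[{"rx":0,"ry":0,"rz":0,"x":44,"y":12,"z":0,"hand":0},{"rx":0,"ry":0,"rz":0,"x":44,"y":12,"z":0,"hand":0},{"rx":0,"ry":0,"rz":0,"x":44,"y":12,"z":0,"hand":0},{"rx":0,"ry":0,"rz":0,"x":29,"y":12,"z":0,"hand":0},{"rx":0,"ry":0,"rz":0,"x":0,"y":0,"z":0,"hand":0}]';python3 -m pendant '[{"rx":0,"ry":0,"rz":0,"x":0,"y":0,"z":20,"hand":0},{"rx":0,"ry":0,"rz":0,"x":0,"y":0,"z":0,"hand":0},{"rx":0,"ry":0,"rz":0,"x":0,"y":0,"z":0,"hand":0}]';python3 - <<'E'
from h import *
go([.572,.1365,.162],1.466)
E
```

```text
t: 15.05
position: [0.5088, -0.0173, 0.2012]
eef_rot: [3.138, 0.0, 1.467]
ft_force: [0.6, -0.5, -0.4]
gripper_width: 0.0372
t: 15.55
position: [0.5741, 0.1399, 0.2012]
eef_rot: [3.138, -0.002, 1.471]
ft_force: [1.1, -1.3, -0.7]
gripper_width: 0.0376
t: 15.85
position: [0.5717, 0.1355, 0.1795]
eef_rot: [-3.141, 0.0, 1.466]
ft_force: [0.1, -0.9, 0.3]
gripper_width: 0.0376
shift [ 1.1  0.2 17.5] tool-x yaw 1.466 rz 0.000 (q6 -1.35)
```

Release, then look down the port.

```bash
python3 -m pendant '[{"rx":0,"ry":0,"rz":0,"x":1,"y":0,"z":17,"hand":0},{"rx":0,"ry":0,"rz":0,"x":0,"y":0,"z":0,"hand":0},{"rx":0,"ry":0,"rz":0,"x":0,"y":0,"z":0,"hand":0.62},{"rx":0,"ry":0,"rz":0,"x":0,"y":0,"z":0,"hand":0.62},{"rx":0,"ry":0,"rz":0,"x":0,"y":0,"z":0,"hand":0.62}]';  python3 -m pendant '[{"rx":0,"ry":0,"rz":0,"x":0,"y":0,"z":-30,"hand":0.62},{"rx":0,"ry":0,"rz":0,"x":0,"y":0,"z":-30,"hand":1},{"rx":0,"ry":0,"rz":0,"x":0,"y":0,"z":0,"hand":1}]';python3 - <<'E'
from h import *
go([.4295,-.327,.1],1.466)
snap('wrist','w5');crop('w5','w5c',180,100,420,280,2.5)
snap('top','t4');im=cv2.imread('pics/t4.png')[200:320,250:430]
g=cv2.cvtColor(im,cv2.COLOR_BGR2GRAY)
n,l,st,c=cv2.connectedComponentsWithStats(((g>105)).astype('uint8'))
for s,q in zip(st,c):
    if 4<s[4]<60: print(s[4],(q+[250,200]).round(1),px('t4',*(q+[250,200]),.03).round(4))
E
```

```text
t: 16.35
position: [0.5732, 0.1371, 0.1636]
eef_rot: [3.14, -0.0, 1.467]
ft_force: [-0.8, 0.7, 0.4]
gripper_width: 0.0531
t: 16.65
position: [0.5762, 0.1376, 0.2287]
eef_rot: [3.131, -0.002, 1.467]
ft_force: [0.4, -0.2, 0.9]
gripper_width: 0.0795
shift [-477.7  -99.3  126.4] tool-x yaw 1.467 rz 0.001 (q6 -1.35)
26 [392.5 242. ] [ 0.5434 -0.2907  0.03  ]
30 [408.6 285.4] [ 0.4304 -0.3267  0.03  ]
```

View pics/w5c.png

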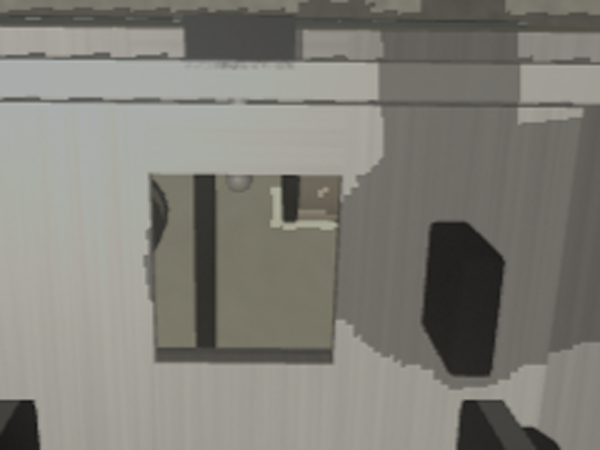

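The port is clear below, with one cartridge edge visible off to the side, so nothing is piling up. Next is cartridge 5.

```bash
python3 -m pendant '[{"rx":0,"ry":0,"rz":0,"x":-44,"y":-9,"z":0,"hand":1},{"rx":0,"ry":0,"rz":0,"x":-44,"y":-9,"z":0,"hand":1},{"rx":0,"ry":0,"rz":0,"x":-44,"y":-9,"z":0,"hand":1},{"rx":0,"ry":0,"rz":0,"x":-44,"y":-9,"z":0,"hand":1},{"rx":0,"ry":0,"rz":0,"x":-44,"y":-9,"z":0,"hand":1}]';  python3 -m pendant '[{"rx":0,"ry":0,"rz":0,"x":-44,"y":-9,"z":0,"hand":1},{"rx":0,"ry":0,"rz":0,"x":-44,"y":-9,"z":0,"hand":1},{"rx":0,"ry":0,"rz":0,"x":-44,"y":-9,"z":0,"hand":1},{"rx":0,"ry":0,"rz":0,"x":-44,"y":-9,"z":10,"hand":1},{"rx":0,"ry":0,"rz":0,"x":-44,"y":-9,"z":10,"hand":1}]';python3 -m pendant '[{"rx":0,"ry":0,"rz":0,"x":-37,"y":-6,"z":20,"hand":1},{"rx":0,"ry":0,"rz":0,"x":0,"y":0,"z":45,"hand":1},{"rx":0,"ry":0,"rz":0,"x":0,"y":0,"z":45,"hand":1},{"rx":0,"ry":0,"rz":0,"x":0,"y":0,"z":25,"hand":1},{"rx":0,"ry":0,"rz":0,"x":0,"y":0,"z":0,"hand":1}]';python3 -m pendant '[{"rx":0,"ry":0,"rz":0,"x":0,"y":0,"z":0,"hand":1}]';python3 - <<'E'
from h import *
go([.4295,-.327,.012],1.466)
E
```

```text
t: 17.25
position: [0.503, -0.0781, 0.2206]
eef_rot: [-3.139, -0.0, 1.467]
ft_force: [1.2, 0.2, -0.5]
gripper_width: 0.085
t: 17.75
position: [0.4359, -0.2923, 0.2009]
eef_rot: [-3.141, -0.001, 1.467]
ft_force: [0.2, -1.0, 0.2]
gripper_width: 0.0853
t: 18.25
position: [0.423, -0.3232, 0.061]
eef_rot: [-3.131, -0.009, 1.466]
ft_force: [0.2, 0.9, -0.1]
gripper_width: 0.0854
t: 18.35
position: [0.4268, -0.3266, 0.0664]
eef_rot: [-3.14, -0.002, 1.467]
ft_force: [0.6, -0.8, 0.4]
gripper_width: 0.0855
shift [-0.2  2.8 54.4] tool-x yaw 1.467 rz 0.001 (q6 -2.25)
```

```bash
python3 -m pendant '[{"rx":0,"ry":0,"rz":0,"x":0,"y":2,"z":35,"hand":1},{"rx":0,"ry":0,"rz":0,"x":0,"y":0,"z":17,"hand":1},{"rx":0,"ry":0,"rz":0,"x":0,"y":0,"z":0,"hand":0},{"rx":0,"ry":0,"rz":0,"x":0,"y":0,"z":0,"hand":0},{"rx":0,"ry":0,"rz":0,"x":0,"y":0,"z":0,"hand":0}]';  python3 -m pendant '[{"rx":0,"ry":0,"rz":0,"x":0,"y":0,"z":0,"hand":0},{"rx":0,"ry":0,"rz":0,"x":0,"y":0,"z":-45,"hand":0},{"rx":0,"ry":0,"rz":0,"x":0,"y":0,"z":-45,"hand":0},{"rx":0,"ry":0,"rz":0,"x":0,"y":0,"z":-45,"hand":0},{"rx":0,"ry":0,"rz":0,"x":0,"y":0,"z":-50,"hand":0}]';python3 - <<'E'
from h import *
go([.572,.1365,.2],1.466)
E
```

```text
t: 18.85
position: [0.4312, -0.329, 0.0177]
eef_rot: [3.138, 0.003, 1.467]
ft_force: [0.6, -0.2, 0.7]
gripper_width: 0.0438
t: 19.35
position: [0.4291, -0.3272, 0.2026]
eef_rot: [3.141, 0.0, 1.467]
ft_force: [0.2, -0.3, -1.0]
gripper_width: 0.0371
shift [476.   94.1   2.5] tool-x yaw 1.467 rz 0.001 (q6 -2.25)
```

```bash
python3 -m pendant '[{"rx":0,"ry":0,"rz":0,"x":44,"y":9,"z":0,"hand":0},{"rx":0,"ry":0,"rz":0,"x":44,"y":9,"z":0,"hand":0},{"rx":0,"ry":0,"rz":0,"x":44,"y":9,"z":0,"hand":0},{"rx":0,"ry":0,"rz":0,"x":44,"y":9,"z":0,"hand":0},{"rx":0,"ry":0,"rz":0,"x":44,"y":9,"z":0,"hand":0}]';  python3 -m pendant '[{"rx":0,"ry":0,"rz":0,"x":44,"y":9,"z":0,"hand":0},{"rx":0,"ry":0,"rz":0,"x":44,"y":9,"z":0,"hand":0},{"rx":0,"ry":0,"rz":0,"x":44,"y":9,"z":0,"hand":0},{"rx":0,"ry":0,"rz":0,"x":44,"y":9,"z":0,"hand":0},{"rx":0,"ry":0,"rz":0,"x":44,"y":9,"z":0,"hand":0}]';python3 -m pendant '[{"rx":0,"ry":0,"rz":0,"x":36,"y":4,"z":0,"hand":0},{"rx":0,"ry":0,"rz":0,"x":0,"y":0,"z":20,"hand":0},{"rx":0,"ry":0,"rz":0,"x":0,"y":0,"z":0,"hand":0},{"rx":0,"ry":0,"rz":0,"x":0,"y":0,"z":0,"hand":0}]';python3 - <<'E'
from h import *
go([.572,.1365,.162],1.466)
E
```

```text
t: 19.85
position: [0.4977, -0.1119, 0.2018]
eef_rot: [3.139, 0.001, 1.467]
ft_force: [0.0, 0.1, -0.9]
gripper_width: 0.0372
t: 20.35
position: [0.5653, 0.1027, 0.2018]
eef_rot: [3.139, -0.0, 1.467]
ft_force: [1.0, -0.1, 0.2]
gripper_width: 0.0372
t: 20.75
position: [0.5718, 0.136, 0.1805]
eef_rot: [-3.141, 0.0, 1.467]
ft_force: [-0.3, 0.0, -0.3]
gripper_width: 0.0372
shift [ 0.6  0.2 18.5] tool-x yaw 1.467 rz 0.001 (q6 -1.35)
```

```bash
python3 -m pendant '[{"rx":0,"ry":0,"rz":0,"x":0,"y":0,"z":18,"hand":0},{"rx":0,"ry":0,"rz":0,"x":0,"y":0,"z":0,"hand":0},{"rx":0,"ry":0,"rz":0,"x":0,"y":0,"z":0,"hand":0.62},{"rx":0,"ry":0,"rz":0,"x":0,"y":0,"z":0,"hand":0.62},{"rx":0,"ry":0,"rz":0,"x":0,"y":0,"z":0,"hand":0.62}]';  python3 -m pendant '[{"rx":0,"ry":0,"rz":0,"x":0,"y":0,"z":-30,"hand":0.62},{"rx":0,"ry":0,"rz":0,"x":0,"y":0,"z":-30,"hand":1},{"rx":0,"ry":0,"rz":0,"x":0,"y":0,"z":0,"hand":1}]';python3 - <<'E'
from h import *
snap('top','t5');im=cv2.imread('pics/t5.png')[200:320,250:430]
g=cv2.cvtColor(im,cv2.COLOR_BGR2GRAY)
n,l,st,c=cv2.connectedComponentsWithStats(((g>105)).astype('uint8'))
for s,q in zip(st,c):
    if 4<s[4]<60: print(s[4],(q+[250,200]).round(1),px('t5',*(q+[250,200]),.03).round(4))
go([.5425,-.291,.1],1.466)
E
```

```text
t: 21.25
position: [0.5732, 0.136, 0.1637]
eef_rot: [3.139, -0.001, 1.466]
ft_force: [-0.2, -1.0, -0.1]
gripper_width: 0.053
t: 21.55
position: [0.5762, 0.1366, 0.2288]
eef_rot: [3.13, -0.002, 1.467]
ft_force: [1.0, 0.2, 0.7]
gripper_width: 0.0798
26 [379.  238.5] [ 0.5531 -0.2557  0.03  ]
shift [-428.7   11.3  125.6] tool-x yaw 1.467 rz 0.001 (q6 -1.35)
```

Cartridge 2 has been knocked to about (0.552, -0.2555) and is still standing. I'm going to the new spot.

```bash
python3 -m pendant '[{"rx":0,"ry":0,"rz":0,"x":-44,"y":2,"z":0,"hand":1},{"rx":0,"ry":0,"rz":0,"x":-44,"y":2,"z":0,"hand":1},{"rx":0,"ry":0,"rz":0,"x":-44,"y":2,"z":0,"hand":1},{"rx":0,"ry":0,"rz":0,"x":-44,"y":2,"z":0,"hand":1},{"rx":0,"ry":0,"rz":0,"x":-44,"y":2,"z":0,"hand":1}]';  python3 -m pendant '[{"rx":0,"ry":0,"rz":0,"x":-44,"y":2,"z":0,"hand":1},{"rx":0,"ry":0,"rz":0,"x":-44,"y":2,"z":0,"hand":1},{"rx":0,"ry":0,"rz":0,"x":-44,"y":2,"z":0,"hand":1},{"rx":0,"ry":0,"rz":0,"x":-40,"y":2,"z":0,"hand":1},{"rx":0,"ry":0,"rz":0,"x":0,"y":0,"z":45,"hand":1}]';python3 -m pendant '[{"rx":0,"ry":0,"rz":0,"x":0,"y":0,"z":45,"hand":1},{"rx":0,"ry":0,"rz":0,"x":0,"y":0,"z":45,"hand":1},{"rx":0,"ry":0,"rz":0,"x":0,"y":0,"z":25,"hand":1},{"rx":0,"ry":0,"rz":0,"x":0,"y":0,"z":0,"hand":1},{"rx":0,"ry":0,"rz":0,"x":0,"y":0,"z":0,"hand":1}]';python3 - <<'E'
from h import *
snap('top','t6');im=cv2.imread('pics/t6.png')[200:320,250:430]
snap('wrist','w6')
go([.552,-.2555,.012],1.466)
E
```

```text
t: 22.1
position: [0.5584, -0.0851, 0.2211]
eef_rot: [-3.14, -0.0, 1.467]
ft_force: [0.8, -0.3, -1.2]
gripper_width: 0.0854
t: 22.6
position: [0.5538, -0.2638, 0.1839]
eef_rot: [3.127, 0.009, 1.462]
ft_force: [1.4, -0.4, 0.8]
gripper_width: 0.0858
t: 23.1
position: [0.5491, -0.2553, 0.0616]
eef_rot: [-3.14, -0.001, 1.467]
ft_force: [0.1, 0.6, 0.2]
gripper_width: 0.0852
shift [ 1.2  0.4 52.5] tool-x yaw 1.467 rz 0.001 (q6 -2.02)
```

```bash
python3 -m pendant '[{"rx":0,"ry":0,"rz":0,"x":0,"y":1,"z":32,"hand":1},{"rx":0,"ry":0,"rz":0,"x":0,"y":0,"z":16,"hand":1},{"rx":0,"ry":0,"rz":0,"x":0,"y":0,"z":0,"hand":0},{"rx":0,"ry":0,"rz":0,"x":0,"y":0,"z":0,"hand":0},{"rx":0,"ry":0,"rz":0,"x":0,"y":0,"z":0,"hand":0}]';  python3 -m pendant '[{"rx":0,"ry":0,"rz":0,"x":0,"y":0,"z":0,"hand":0},{"rx":0,"ry":0,"rz":0,"x":0,"y":0,"z":-45,"hand":0},{"rx":0,"ry":0,"rz":0,"x":0,"y":0,"z":-45,"hand":0},{"rx":0,"ry":0,"rz":0,"x":0,"y":0,"z":-45,"hand":0},{"rx":0,"ry":0,"rz":0,"x":0,"y":0,"z":-50,"hand":0}]';python3 - <<'E'
from h import *
go([.572,.1365,.2],1.466)
E
```

```text
t: 23.7
position: [0.5517, -0.2563, 0.0158]
eef_rot: [3.139, 0.001, 1.467]
ft_force: [0.5, -0.3, 0.2]
gripper_width: 0.0442
t: 24.2
position: [0.55, -0.2553, 0.2011]
eef_rot: [-3.141, -0.0, 1.467]
ft_force: [0.6, 0.3, -0.3]
gripper_width: 0.0376
shift [392.  -18.8   1.2] tool-x yaw 1.467 rz 0.001 (q6 -2.02)
```

```bash
python3 -m pendant '[{"rx":0,"ry":0,"rz":0,"x":44,"y":-2,"z":0,"hand":0},{"rx":0,"ry":0,"rz":0,"x":44,"y":-2,"z":0,"hand":0},{"rx":0,"ry":0,"rz":0,"x":44,"y":-2,"z":0,"hand":0},{"rx":0,"ry":0,"rz":0,"x":44,"y":-2,"z":0,"hand":0},{"rx":0,"ry":0,"rz":0,"x":44,"y":-2,"z":0,"hand":0}]';  python3 -m pendant '[{"rx":0,"ry":0,"rz":0,"x":44,"y":-2,"z":0,"hand":0},{"rx":0,"ry":0,"rz":0,"x":44,"y":-2,"z":0,"hand":0},{"rx":0,"ry":0,"rz":0,"x":44,"y":-2,"z":0,"hand":0},{"rx":0,"ry":0,"rz":0,"x":40,"y":-2,"z":0,"hand":0},{"rx":0,"ry":0,"rz":0,"x":0,"y":0,"z":20,"hand":0}]';python3 -m pendant '[{"rx":0,"ry":0,"rz":0,"x":0,"y":0,"z":0,"hand":0},{"rx":0,"ry":0,"rz":0,"x":0,"y":0,"z":0,"hand":0}]';python3 - <<'E'
from h import *
go([.572,.1365,.162],1.466)
E
```

```text
t: 24.7
position: [0.5635, -0.0343, 0.2004]
eef_rot: [3.14, 0.0, 1.467]
ft_force: [-0.1, -0.4, -0.8]
gripper_width: 0.0373
t: 25.2
position: [0.5761, 0.1414, 0.1837]
eef_rot: [3.133, -0.004, 1.472]
ft_force: [-0.3, -0.6, -0.8]
gripper_width: 0.038
t: 25.4
position: [0.5728, 0.1358, 0.1792]
eef_rot: [-3.141, 0.001, 1.467]
ft_force: [-0.1, 0.1, -0.3]
gripper_width: 0.0374
shift [ 0.6 -0.8 17.2] tool-x yaw 1.467 rz 0.001 (q6 -1.35)
```

```bash
python3 -m pendant '[{"rx":0,"ry":0,"rz":0,"x":0,"y":-1,"z":17,"hand":0},{"rx":0,"ry":0,"rz":0,"x":0,"y":0,"z":0,"hand":0},{"rx":0,"ry":0,"rz":0,"x":0,"y":0,"z":0,"hand":0.62},{"rx":0,"ry":0,"rz":0,"x":0,"y":0,"z":0,"hand":0.62},{"rx":0,"ry":0,"rz":0,"x":0,"y":0,"z":0,"hand":0.62}]';  python3 -m pendant '[{"rx":0,"ry":0,"rz":0,"x":0,"y":0,"z":-30,"hand":0.62},{"rx":0,"ry":0,"rz":0,"x":0,"y":0,"z":-40,"hand":1},{"rx":0,"ry":0,"rz":0,"x":0,"y":0,"z":0,"hand":1},{"rx":0,"ry":0,"rz":0,"x":0,"y":0,"z":0,"hand":1}]';python3 - <<'E'
from h import *
go([.578,.196,.158],1.466)
a=snap('wrist','w7')[60:300,80:460];b=snap('top','t7')[160:320,160:440]
a=cv2.resize(a,(570,360));b=cv2.resize(b,(420,240))
cv2.imwrite('pics/m2.png',np.vstack([a,np.pad(b,((0,0),(0,150),(0,0)))])[:,:,::-1])
E
```

```text
t: 25.9
position: [0.5732, 0.1359, 0.1636]
eef_rot: [3.14, -0.0, 1.466]
ft_force: [-0.7, 0.0, 0.3]
gripper_width: 0.0528
t: 26.3
position: [0.5737, 0.1363, 0.2348]
eef_rot: [3.137, -0.001, 1.467]
ft_force: [0.5, -1.0, 0.5]
gripper_width: 0.0855
shift [59.7 -2.3 76.9] tool-x yaw 1.467 rz 0.001 (q6 -1.35)
```

View pics/m2.png

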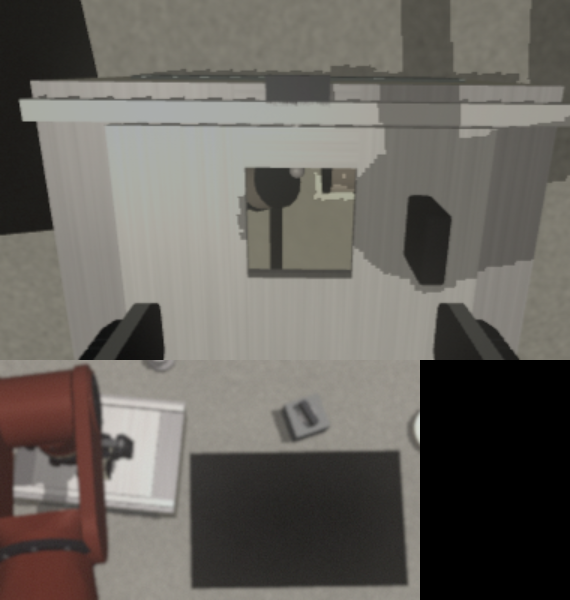

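The mat is empty and the port is clear, with cartridges lying low in the box. Next I slide the shutter to its last stop.

```bash
python3 -m pendant '[{"rx":0,"ry":0,"rz":0,"x":30,"y":-1,"z":0,"hand":1},{"rx":0,"ry":0,"rz":0,"x":30,"y":-1,"z":0,"hand":1},{"rx":0,"ry":0,"rz":0,"x":0,"y":0,"z":40,"hand":1},{"rx":0,"ry":0,"rz":0,"x":0,"y":0,"z":35,"hand":1},{"rx":0,"ry":0,"rz":0,"x":0,"y":0,"z":0,"hand":1}]';  python3 -m pendant '[{"rx":0,"ry":0,"rz":0,"x":0,"y":0,"z":0,"hand":0},{"rx":0,"ry":0,"rz":0,"x":0,"y":0,"z":0,"hand":0},{"rx":0,"ry":0,"rz":0,"x":0,"y":0,"z":0,"hand":0},{"rx":0,"ry":0,"rz":0,"x":0,"y":0,"z":0,"hand":0},{"rx":0,"ry":0,"rz":0,"x":0,"y":0,"z":0,"hand":0}]';python3 -m pendant '[{"rx":0,"ry":0,"rz":0,"x":12,"y":0,"z":0,"hand":0},{"rx":0,"ry":0,"rz":0,"x":12,"y":0,"z":0,"hand":0},{"rx":0,"ry":0,"rz":0,"x":12,"y":0,"z":0,"hand":0},{"rx":0,"ry":0,"rz":0,"x":12,"y":0,"z":0,"hand":0},{"rx":0,"ry":0,"rz":0,"x":12,"y":0,"z":0,"hand":0}]';python3 -m pendant '[{"rx":0,"ry":0,"rz":0,"x":0,"y":0,"z":0,"hand":0},{"rx":0,"ry":0,"rz":0,"x":0,"y":0,"z":0,"hand":0},{"rx":0,"ry":0,"rz":0,"x":0,"y":0,"z":0,"hand":0.5},{"rx":0,"ry":0,"rz":0,"x":0,"y":0,"z":0,"hand":1},{"rx":0,"ry":0,"rz":0,"x":0,"y":0,"z":0,"hand":1}]'; python3 -m pendant '[{"rx":0,"ry":0,"rz":0,"x":0,"y":0,"z":-45,"hand":1},{"rx":0,"ry":0,"rz":0,"x":-40,"y":0,"z":-30,"hand":1},{"rx":0,"ry":0,"rz":0,"x":-44,"y":0,"z":0,"hand":1},{"rx":0,"ry":0,"rz":0,"x":-44,"y":0,"z":0,"hand":1},{"rx":0,"ry":0,"rz":0,"x":-44,"y":0,"z":0,"hand":1}]' ;python3 - <<'E'
from h import *
# predicted socket
p=np.array([.572,.1368]);c,s=np.cos(-.104),np.sin(-.104)
sk=p+np.array([[c,-s],[s,c]])@[.062,-.063];print('socket',sk)
go([*sk,.237]);
E
```

```text
t: 26.9
position: [0.5703, 0.195, 0.149]
eef_rot: [-3.126, 0.005, 1.468]
ft_force: [-0.7, 0.6, -1.7]
gripper_width: 0.0857
t: 27.4
position: [0.5774, 0.1962, 0.1587]
eef_rot: [3.139, -0.001, 1.467]
ft_force: [0.7, 0.7, -0.6]
gripper_width: 0.0124
t: 27.9
position: [0.5842, 0.2562, 0.1588]
eef_rot: [3.138, 0.002, 1.468]
ft_force: [-0.2, -33.8, 7.7]
gripper_width: 0.0107
t: 28.4
position: [0.582, 0.2565, 0.1563]
eef_rot: [-3.14, 0.0, 1.468]
ft_force: [0.3, 0.4, -0.1]
gripper_width: 0.0544
t: 28.9
position: [0.5645, 0.0838, 0.2323]
eef_rot: [3.141, -0.0, 1.468]
ft_force: [0.7, -0.7, 0.4]
gripper_width: 0.0856
socket [0.62712481 0.06770401]
shift [-9.6 63.9 -4.6] tool-x yaw 1.468
```

```bash
python3 -m pendant '[{"rx":0,"ry":0,"rz":0,"x":-10,"y":32,"z":0,"hand":1},{"rx":0,"ry":0,"rz":0,"x":0,"y":32,"z":0,"hand":1},{"rx":0,"ry":0,"rz":0,"x":0,"y":0,"z":0,"hand":1},{"rx":0,"ry":0,"rz":0,"x":0,"y":0,"z":0,"hand":1}]' ;python3 - <<'E'
from h import *
snap('wrist','w8');print(proj('w8',[.627,.0677,.137]));crop('w8','w8c',160,110,440,290,2.8)
print(snap('top','t8').shape)
E
```

```text
t: 29.3
position: [0.6272, 0.0683, 0.2313]
eef_rot: [-3.139, -0.0, 1.467]
ft_force: [-0.5, 0.4, -0.3]
gripper_width: 0.0857
[277.72346956 209.02404778]
(420, 560, 3)
```

View pics/w8c.png

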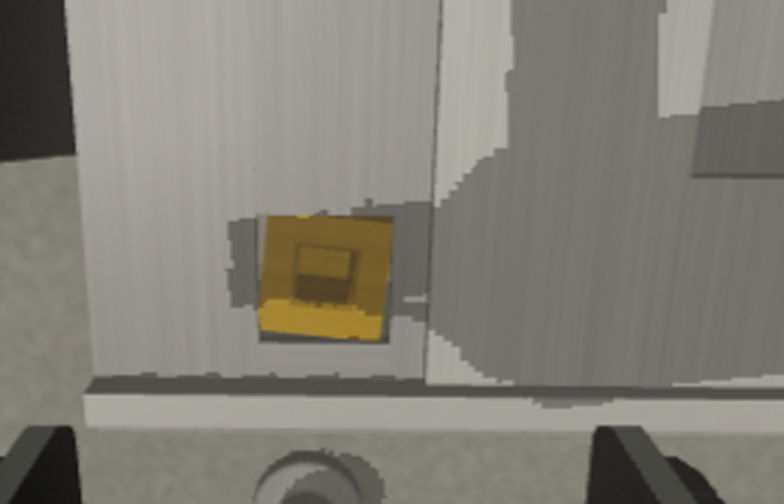

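The socket is bared: mouth corners at about (298,244), (357,247), (352,306) and (294,300) in the crop, block corners at (267,216), (394,220), (383,341) and (259,332). I'll compute the centre and yaw.

```bash
python3 - <<'E'
from h import *
def quad(pts,z):
    q=np.array([px('w8',160+u/2.8,110+v/2.8,z) for u,v in pts])[:,:2]
    a=[q[1]-q[0],q[2]-q[3],q[3]-q[0],q[2]-q[1]]
    print(q.mean(0).round(4),'edges',[round(float(np.linalg.norm(k))*1000,1) for k in a],'ang',[round(float((np.arctan2(k[1],k[0])+np.pi/4)%(np.pi/2)-np.pi/4),3) for k in a])
quad([(298,244),(357,247),(352,306),(294,300)],.137)
quad([(267,216),(394,220),(383,341),(259,332)],.137)
k=[px('w8',160+u/2.8,110+v/2.8,.148) for u,v in[(440,0),(427,385)]];d=k[1]-k[0];print('plate edge ang',np.arctan2(d[1],d[0]),k[1])
print('key holder px top: to come'); go([.65,-.206,.25])
E
```

```text
[0.6261 0.0665] edges [16.7, 16.8, 16.8, 17.8] ang [-0.157, -0.214, -0.184, -0.176]
[0.6273 0.0666] edges [35.5, 36.3, 34.9, 36.6] ang [-0.136, -0.182, -0.193, -0.171]
plate edge ang -0.10194188297464386 [0.65825607 0.09220656 0.148     ]
key holder px top: to come
shift [-270.9   51.5  -18.4] tool-x yaw 1.468
```

```bash
python3 -m pendant '[{"rx":0,"ry":0,"rz":0,"x":-44,"y":8,"z":-3,"hand":1},{"rx":0,"ry":0,"rz":0,"x":-44,"y":8,"z":-3,"hand":1},{"rx":0,"ry":0,"rz":0,"x":-44,"y":8,"z":-3,"hand":1},{"rx":0,"ry":0,"rz":0,"x":-44,"y":8,"z":-3,"hand":1},{"rx":0,"ry":0,"rz":0,"x":-44,"y":8,"z":-3,"hand":1}]' ;python3 -m pendant '[{"rx":0,"ry":0,"rz":0,"x":-44,"y":8,"z":-3,"hand":1},{"rx":0,"ry":0,"rz":0,"x":-6,"y":3,"z":0,"hand":1},{"rx":0,"ry":0,"rz":0,"x":0,"y":0,"z":0,"hand":1},{"rx":0,"ry":0,"rz":0,"x":0,"y":0,"z":0,"hand":1}]' ;python3 - <<'E'
from h import *
snap('wrist','w9');print(proj('w9',[.65,-.206,.092]));crop('w9','w9c',180,120,420,300,3.2)
E
```

```text
t: 29.9
position: [0.6439, -0.1552, 0.2477]
eef_rot: [-3.142, -0.0, 1.469]
ft_force: [0.4, -0.3, -0.4]
gripper_width: 0.0853
t: 30.3
position: [0.6499, -0.2041, 0.25]
eef_rot: [-3.141, -0.001, 1.468]
ft_force: [-0.5, 0.5, 0.0]
gripper_width: 0.0851
[276.40488665 189.34152173]
```

View pics/w9c.png

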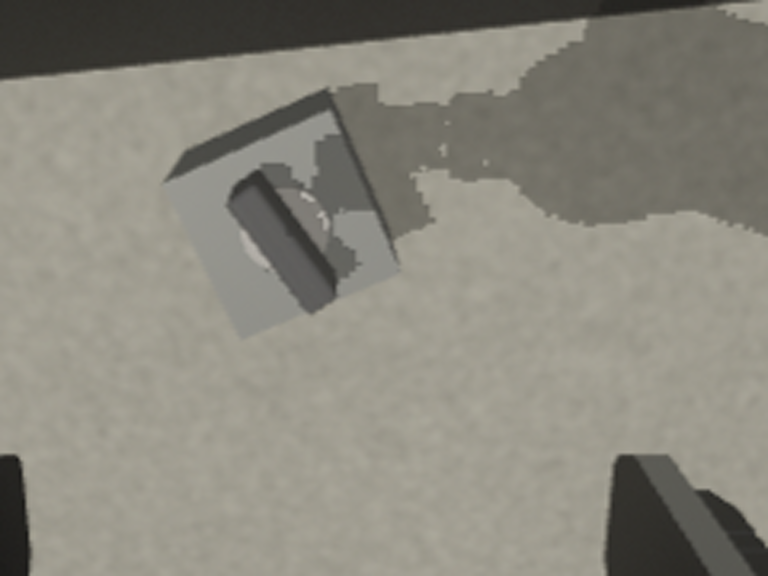

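The key's top face has corners at (228,205), (256,183), (335,291) and (312,314). The holder top has corners at (165,182), (332,110), (400,268) and (242,338).

```bash
python3 - <<'E'
from h import *
def quad(pts,z):
    q=np.array([px('w9',180+u/3.2,120+v/3.2,z) for u,v in pts])[:,:2]
    a=[q[1]-q[0],q[2]-q[3],q[3]-q[0],q[2]-q[1]]
    print(q.mean(0).round(4),'edges',[round(float(np.linalg.norm(k))*1000,1) for k in a],'ang',[round(float(np.arctan2(k[1],k[0])),3) for k in a])
    return q.mean(0)
k=quad([(228,205),(256,183),(335,291),(312,314)],.092)
h=quad([(165,182),(332,110),(400,268),(242,338)],.062)
go([*k,.12],2.13);go([*k,.12]);go([*h,.12])
E
```

```text
[ 0.658  -0.2148] edges [11.2, 10.7, 44.2, 42.7] ang [2.137, 2.283, 0.524, 0.507]
[ 0.6587 -0.2152] edges [61.3, 61.2, 61.6, 59.7] ang [1.875, 1.907, 0.311, 0.309]
shift [-10.3   9.2 130. ] tool-x yaw 1.469 rz -0.661 (q6 -1.88)
shift [-10.3   9.2 130. ] tool-x yaw 1.469
shift [-10.7  10.  130. ] tool-x yaw 1.469
```

```bash
python3 -m pendant '[{"rx":0,"ry":0,"rz":0,"x":-10,"y":9,"z":40,"hand":1},{"rx":0,"ry":0,"rz":-0.124,"x":0,"y":0,"z":0,"hand":1},{"rx":0,"ry":0,"rz":-0.124,"x":0,"y":0,"z":0,"hand":1},{"rx":0,"ry":0,"rz":-0.124,"x":0,"y":0,"z":0,"hand":1},{"rx":0,"ry":0,"rz":-0.124,"x":0,"y":0,"z":0,"hand":1}]' ;python3 -m pendant '[{"rx":0,"ry":0,"rz":-0.124,"x":0,"y":0,"z":40,"hand":1},{"rx":0,"ry":0,"rz":0,"x":0,"y":0,"z":40,"hand":1},{"rx":0,"ry":0,"rz":0,"x":0,"y":0,"z":0,"hand":1},{"rx":0,"ry":0,"rz":0,"x":0,"y":0,"z":0,"hand":1}]' ;python3 - <<'E'
from h import *
go([.6582,-.215,.071],2.09)
E
```

```text
t: 30.85
position: [0.6582, -0.2141, 0.2101]
eef_rot: [-3.141, -0.001, 1.971]
ft_force: [-1.0, -0.0, 0.3]
gripper_width: 0.0852
t: 31.25
position: [0.6575, -0.2146, 0.1295]
eef_rot: [-3.14, -0.003, 2.089]
ft_force: [0.4, -0.1, 0.8]
gripper_width: 0.0853
shift [-0.8  0.5 58.5] tool-x yaw 2.089 rz -0.001 (q6 -2.51)
```

```bash
python3 -m pendant '[{"rx":0,"ry":0,"rz":0,"x":0,"y":0,"z":25,"hand":1},{"rx":0,"ry":0,"rz":0,"x":0,"y":0,"z":20,"hand":1},{"rx":0,"ry":0,"rz":0,"x":0,"y":0,"z":12,"hand":1},{"rx":0,"ry":0,"rz":0,"x":0,"y":0,"z":0,"hand":1},{"rx":0,"ry":0,"rz":0,"x":0,"y":0,"z":0,"hand":0}]' ;python3 -m pendant '[{"rx":0,"ry":0,"rz":0,"x":0,"y":0,"z":0,"hand":0},{"rx":0,"ry":0,"rz":0,"x":0,"y":0,"z":0,"hand":0},{"rx":0,"ry":0,"rz":0,"x":0,"y":0,"z":0,"hand":0},{"rx":0,"ry":0,"rz":0,"x":0,"y":0,"z":0,"hand":0},{"rx":0,"ry":0,"rz":0,"x":0,"y":0,"z":0,"hand":0}]' ;python3 - <<'E'
from h import *
o=obs();print(o['position'],o['eef_rot'],o['ft_force'],o['torque'],o['gripper_width'])
E
```

```text
t: 31.75
position: [0.6594, -0.2169, 0.0752]
eef_rot: [3.14, 0.002, 2.087]
ft_force: [0.4, -1.2, 0.4]
gripper_width: 0.073
t: 32.25
position: [0.6587, -0.2169, 0.074]
eef_rot: [3.141, 0.001, 2.087]
ft_force: [-0.1, 0.7, 1.1]
gripper_width: 0.0106
[ 0.65866983 -0.21686193  0.07398763] [3.14093252e+00 9.65205032e-04 2.08695783e+00] [-0.12317015  0.74036038  1.06744956] [ 0.00733632  0.11958586 -0.01007024] 0.01064243350709061
```

```bash
python3 -m pendant '[{"rx":0,"ry":0,"rz":0,"x":0,"y":0,"z":-30,"hand":0},{"rx":0,"ry":0,"rz":0,"x":0,"y":0,"z":-40,"hand":0},{"rx":0,"ry":0,"rz":0,"x":0,"y":0,"z":-45,"hand":0},{"rx":0,"ry":0,"rz":0,"x":0,"y":0,"z":-45,"hand":0},{"rx":0,"ry":0,"rz":0,"x":0,"y":0,"z":-26,"hand":0}]' ;python3 -m pendant '[{"rx":0,"ry":0,"rz":0.138,"x":0,"y":0,"z":0,"hand":0},{"rx":0,"ry":0,"rz":0.138,"x":0,"y":0,"z":0,"hand":0},{"rx":0,"ry":0,"rz":0.138,"x":0,"y":0,"z":0,"hand":0},{"rx":0,"ry":0,"rz":0.138,"x":0,"y":0,"z":0,"hand":0},{"rx":0,"ry":0,"rz":0.138,"x":0,"y":0,"z":0,"hand":0}]' ;python3 -m pendant '[{"rx":0,"ry":0,"rz":0,"x":0,"y":0,"z":0,"hand":0}]' ;python3 - <<'E'
from h import *
go([.6265,.0667,.245],1.396)
E
```

```text
t: 32.75
position: [0.6596, -0.2172, 0.2641]
eef_rot: [3.138, 0.005, 2.087]
ft_force: [-0.1, -0.2, -1.4]
gripper_width: 0.0104
t: 33.25
position: [0.6577, -0.2164, 0.2583]
eef_rot: [-3.14, -0.0, 1.391]
ft_force: [0.3, -0.4, -1.4]
gripper_width: 0.0103
t: 33.35
position: [0.6578, -0.2165, 0.2584]
eef_rot: [-3.14, -0.0, 1.397]
ft_force: [-0.2, 0.8, -0.5]
gripper_width: 0.0105
shift [273.5 -79.7  13.6] tool-x yaw 1.397 rz 0.001 (q6 -1.82)
```

```bash
python3 -m pendant '[{"rx":0,"ry":0,"rz":0,"x":40,"y":-12,"z":0,"hand":0},{"rx":0,"ry":0,"rz":0,"x":40,"y":-12,"z":0,"hand":0},{"rx":0,"ry":0,"rz":0,"x":40,"y":-12,"z":0,"hand":0},{"rx":0,"ry":0,"rz":0,"x":40,"y":-12,"z":0,"hand":0},{"rx":0,"ry":0,"rz":0,"x":40,"y":-12,"z":0,"hand":0}]' ;python3 -m pendant '[{"rx":0,"ry":0,"rz":0,"x":40,"y":-12,"z":0,"hand":0},{"rx":0,"ry":0,"rz":0,"x":33,"y":-8,"z":0,"hand":0},{"rx":0,"ry":0,"rz":0,"x":0,"y":0,"z":20,"hand":0},{"rx":0,"ry":0,"rz":0,"x":0,"y":0,"z":10,"hand":0},{"rx":0,"ry":0,"rz":0,"x":0,"y":0,"z":0,"hand":0}]';python3 -m pendant '[{"rx":0,"ry":0,"rz":0,"x":0,"y":0,"z":0,"hand":0}]'  ;python3 - <<'E'
from h import *
go([.6265,.0667,.205],1.396)
snap('wrist','w10');snap('scene','s10')
a=cv2.imread('pics/w10.png')[150:390,160:400];b=cv2.imread('pics/s10.png')
u,v=proj('s10',[.6265,.0667,.15]).astype(int);print(u,v,proj('w10',[.6265,.0667,.137]))
b=b[v-50:v+30,u-40:u+40]
cv2.imwrite('pics/m3.png',np.hstack([cv2.resize(a,(400,400),interpolation=cv2.INTER_CUBIC),cv2.resize(b,(400,400),interpolation=cv2.INTER_CUBIC)]))
E
```

```text
t: 33.85
position: [0.6331, -0.0077, 0.2589]
eef_rot: [-3.141, -0.0, 1.4]
ft_force: [-0.1, 0.8, -1.4]
gripper_width: 0.0104
t: 34.35
position: [0.6247, 0.0659, 0.2263]
eef_rot: [-3.136, 0.001, 1.399]
ft_force: [0.4, -0.4, -1.6]
gripper_width: 0.0106
t: 34.45
position: [0.6264, 0.0653, 0.2288]
eef_rot: [-3.14, 0.0, 1.397]
ft_force: [-0.9, -0.1, -0.7]
gripper_width: 0.0108
shift [ 1.4 -0.2 23.8] tool-x yaw 1.397 rz 0.001 (q6 -1.40)
314 196 [280.43699451 209.92525421]
```

View pics/m3.png

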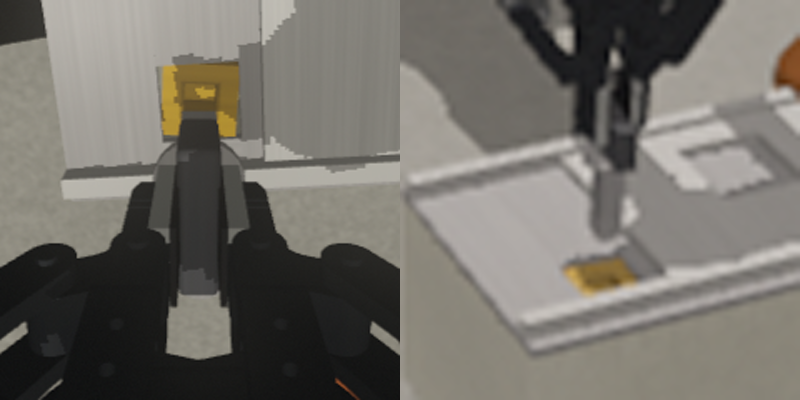

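The left panel shows the shank lined up with the socket, its end at about (199,112) in the panel. The right panel shows it just above the brass block. I'll check numerically.

```bash
python3 - <<'E'
from h import *
d=np.load('pics/w10.npz');o=obs();print('cam',d['T'][:3,3]-o['position'])
p=px('w10',160+199/1.667,150+112/1.667,.167);print('edge',p)
# expected edges for shank end of a key centred on TCP
t=np.array([o['position'][0],o['position'][1],.167]);yd=np.array([np.sin(1.397),-np.cos(1.397),0])
for k in(-.0055,.0055): print(k,((proj('w10',t+k*yd)-[160,150])*1.667).round(1))
print('tip upper edge 14mm',((proj('w10',t+[0,0,.004]-.007*yd)-[160,150])*1.667).round(1))
print('socket',((proj('w10',[.6265,.0667,.137])-[160,150])*1.667).round(1))
crop('w10','w10c',240,175,330,245,8)
E
```

```text
cam [-0.07778454  0.01351745  0.14158701]
edge [0.62177048 0.06659585 0.167     ]
-0.0055 [198.  112.3]
0.0055 [198.  136.8]
tip upper edge 14mm [198.  112.2]
socket [200.8  99.9]
```

View pics/w10c.png

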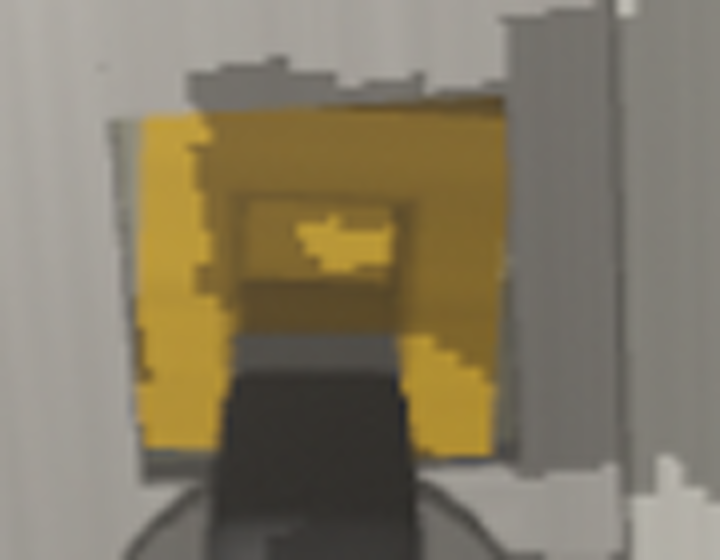

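The shank is within 1 mm of the socket axis. A small correction, then down.

```bash
python3 -m pendant '[{"rx":0,"ry":0,"rz":0,"x":0.7,"y":0.5,"z":12,"hand":0},{"rx":0,"ry":0,"rz":0,"x":0,"y":0,"z":10,"hand":0},{"rx":0,"ry":0,"rz":0,"x":0,"y":0,"z":4,"hand":0},{"rx":0,"ry":0,"rz":0,"x":0,"y":0,"z":0,"hand":0},{"rx":0,"ry":0,"rz":0,"x":0,"y":0,"z":0,"hand":0}]' ;python3 -m pendant '[{"rx":0,"ry":0,"rz":0,"x":0,"y":0,"z":3,"hand":0},{"rx":0,"ry":0,"rz":0,"x":0,"y":0,"z":3,"hand":0},{"rx":0,"ry":0,"rz":0,"x":0,"y":0,"z":2,"hand":0},{"rx":0,"ry":0,"rz":0,"x":0,"y":0,"z":2,"hand":0}]'
```

```text
t: 35.05
position: [0.6271, 0.0667, 0.203]
eef_rot: [-3.141, 0.0, 1.397]
ft_force: [1.3, 0.3, -1.8]
gripper_width: 0.0102
t: 35.45
position: [0.6275, 0.0666, 0.1937]
eef_rot: [3.141, 0.0, 1.397]
ft_force: [-0.7, -0.2, -0.3]
gripper_width: 0.0106
```

```bash
python3 -m pendant '[{"rx":0,"ry":0,"rz":0,"x":0,"y":0,"z":2,"hand":0},{"rx":0,"ry":0,"rz":0,"x":0,"y":0,"z":2,"hand":0},{"rx":0,"ry":0,"rz":0,"x":0,"y":0,"z":0,"hand":0}]' ;python3 -m pendant '[{"rx":0,"ry":0,"rz":0,"x":0,"y":0,"z":2,"hand":0},{"rx":0,"ry":0,"rz":0,"x":0,"y":0,"z":2,"hand":0},{"rx":0,"ry":0,"rz":0,"x":0,"y":0,"z":2,"hand":0}]'
```

```text
t: 35.75
position: [0.627, 0.0664, 0.1887]
eef_rot: [-3.141, 0.001, 1.397]
ft_force: [0.4, -0.9, -2.2]
gripper_width: 0.0105
t: 36.05
position: [0.6272, 0.0665, 0.1833]
eef_rot: [3.142, 0.0, 1.397]
ft_force: [-0.5, -1.0, 0.5]
gripper_width: 0.0103
```

Inserted about 15 mm with no resistance. Going on toward the bottom.

```bash
python3 -m pendant '[{"rx":0,"ry":0,"rz":0,"x":0,"y":0,"z":3,"hand":0},{"rx":0,"ry":0,"rz":0,"x":0,"y":0,"z":3,"hand":0},{"rx":0,"ry":0,"rz":0,"x":0,"y":0,"z":2,"hand":0},{"rx":0,"ry":0,"rz":0,"x":0,"y":0,"z":0,"hand":0}]' ;python3 -m pendant '[{"rx":0,"ry":0,"rz":0,"x":0,"y":0,"z":1,"hand":0},{"rx":0,"ry":0,"rz":0,"x":0,"y":0,"z":1,"hand":0},{"rx":0,"ry":0,"rz":0,"x":0,"y":0,"z":0,"hand":0}]'; python3 -c "
from h import *
o=obs();print(o['ft_force'],o['torque'],o['qpos'])"
```

```text
t: 36.45
position: [0.6272, 0.0665, 0.1746]
eef_rot: [-3.141, 0.0, 1.397]
ft_force: [-0.7, -2.9, -1.5]
gripper_width: 0.0106
t: 36.75
position: [0.6272, 0.0665, 0.1733]
eef_rot: [-3.142, 0.0, 1.397]
ft_force: [-0.6, -2.8, 0.1]
gripper_width: 0.0104
[-0.58529792 -2.83732791  0.10798885] [-0.63826227  0.16028659 -0.0792083 ] [-5.33837415e-03  2.81368085e-01  1.64795853e+00 -3.98456285e-04
  1.21235134e+00 -1.40221089e+00]
```

```bash
python3 -m pendant '[{"rx":0,"ry":0,"rz":0.12,"x":0,"y":0,"z":0,"hand":0},{"rx":0,"ry":0,"rz":0.12,"x":0,"y":0,"z":0,"hand":0},{"rx":0,"ry":0,"rz":0.12,"x":0,"y":0,"z":0,"hand":0},{"rx":0,"ry":0,"rz":0.12,"x":0,"y":0,"z":0,"hand":0},{"rx":0,"ry":0,"rz":0.0,"x":0,"y":0,"z":0,"hand":0}]' ; python3 -c "
from h import *
o=obs();print(o['torque'])";python3 -m pendant '[{"rx":0,"ry":0,"rz":0.12,"x":0,"y":0,"z":0,"hand":0},{"rx":0,"ry":0,"rz":0.12,"x":0,"y":0,"z":0,"hand":0},{"rx":0,"ry":0,"rz":0.12,"x":0,"y":0,"z":0,"hand":0},{"rx":0,"ry":0,"rz":0.12,"x":0,"y":0,"z":0,"hand":0},{"rx":0,"ry":0,"rz":0.0,"x":0,"y":0,"z":0,"hand":0}]'; python3 -c "
from h import *
o=obs();print(o['torque'])"
```

```text
t: 37.25
position: [0.6267, 0.0665, 0.173]
eef_rot: [-3.141, 0.001, 0.917]
ft_force: [-0.8, -3.7, -0.9]
gripper_width: 0.0105
[-0.69540489  0.36948683  0.06208807]
t: 37.75
position: [0.627, 0.0668, 0.173]
eef_rot: [-3.141, 0.001, 0.44]
ft_force: [-0.7, -2.0, -1.3]
gripper_width: 0.0105
[-0.60086495  0.32810326 -0.01646057]
```

```bash
python3 -m pendant '[{"rx":0,"ry":0,"rz":0.06,"x":0,"y":0,"z":0,"hand":0},{"rx":0,"ry":0,"rz":0.06,"x":0,"y":0,"z":0,"hand":0},{"rx":0,"ry":0,"rz":0.04,"x":0,"y":0,"z":0,"hand":0},{"rx":0,"ry":0,"rz":0.0,"x":0,"y":0,"z":0,"hand":0}]' ; python3 -c "
from h import *
o=obs();print(o['torque'])";python3 -m pendant '[{"rx":0,"ry":0,"rz":0.03,"x":0,"y":0,"z":0,"hand":0},{"rx":0,"ry":0,"rz":0.03,"x":0,"y":0,"z":0,"hand":0},{"rx":0,"ry":0,"rz":0,"x":0,"y":0,"z":0,"hand":0}]'; python3 -c "
from h import *
o=obs();print(o['torque'])"
```

```text
t: 38.15
position: [0.6271, 0.0668, 0.173]
eef_rot: [-3.141, 0.0, 0.281]
ft_force: [-1.5, -2.2, -1.1]
gripper_width: 0.0105
[-0.48906373  0.26220229  0.03442301]
t: 38.45
position: [0.6271, 0.0668, 0.1731]
eef_rot: [-3.141, 0.0, 0.22]
ft_force: [0.2, -2.4, -0.8]
gripper_width: 0.0106
[-0.47099922  0.25638938  0.03885587]
```

```bash
python3 -m pendant '[{"rx":0,"ry":0,"rz":0.03,"x":0,"y":0,"z":0,"hand":0},{"rx":0,"ry":0,"rz":0.03,"x":0,"y":0,"z":0,"hand":0},{"rx":0,"ry":0,"rz":0,"x":0,"y":0,"z":0,"hand":0}]' ; python3 -c "
from h import *
o=obs();print(o['torque'])";python3 -m pendant '[{"rx":0,"ry":0,"rz":0.03,"x":0,"y":0,"z":0,"hand":0},{"rx":0,"ry":0,"rz":0.03,"x":0,"y":0,"z":0,"hand":0},{"rx":0,"ry":0,"rz":0,"x":0,"y":0,"z":0,"hand":0}]'; python3 -c "
from h import *
o=obs();print(o['torque'])"
```

```text
t: 38.75
position: [0.6272, 0.0668, 0.173]
eef_rot: [-3.141, 0.0, 0.16]
ft_force: [-0.0, -2.0, -1.8]
gripper_width: 0.0108
[-0.41683135  0.19308061  0.03667608]
t: 39.05
position: [0.6272, 0.0668, 0.173]
eef_rot: [-3.141, 0.0, 0.099]
ft_force: [-0.6, -1.3, -2.5]
gripper_width: 0.0107
[-0.45001933  0.14152371  0.04762338]
```

```bash
python3 -m pendant '[{"rx":0,"ry":0,"rz":0.03,"x":0,"y":0,"z":0,"hand":0},{"rx":0,"ry":0,"rz":0.03,"x":0,"y":0,"z":0,"hand":0},{"rx":0,"ry":0,"rz":0,"x":0,"y":0,"z":0,"hand":0}]' ; python3 -c "
from h import *
o=obs();print(o['torque'])";python3 -m pendant '[{"rx":0,"ry":0,"rz":0.03,"x":0,"y":0,"z":0,"hand":0},{"rx":0,"ry":0,"rz":0.03,"x":0,"y":0,"z":0,"hand":0},{"rx":0,"ry":0,"rz":0,"x":0,"y":0,"z":0,"hand":0}]'; python3 -c "
from h import *
o=obs();print(o['torque'])"
```

```text
t: 39.35
position: [0.6272, 0.0668, 0.1731]
eef_rot: [-3.142, 0.0, 0.04]
ft_force: [-0.4, -2.3, -1.9]
gripper_width: 0.0103
[-0.40304859  0.10333586  0.26225692]
t: 39.65
position: [0.6273, 0.0668, 0.1731]
eef_rot: [3.141, -0.0, -0.02]
ft_force: [0.6, -1.7, -2.4]
gripper_width: 0.0107
[-0.36562418  0.05712583  0.6228673 ]
```

The torque rose from 0.05 to 0.62 N m, so the lock is on its hard stop. I'll back off slightly inside the play and pull the key out.

```bash
python3 -m pendant '[{"rx":0,"ry":0,"rz":-0.06,"x":0,"y":0,"z":0,"hand":0},{"rx":0,"ry":0,"rz":-0.08,"x":0,"y":0,"z":0,"hand":0},{"rx":0,"ry":0,"rz":0,"x":0,"y":0,"z":0,"hand":0}]' ; python3 -c "
from h import *
o=obs();print(o['torque'])";python3 -m pendant '[{"rx":0,"ry":0,"rz":0,"x":0,"y":0,"z":-8,"hand":0},{"rx":0,"ry":0,"rz":0,"x":0,"y":0,"z":-8,"hand":0},{"rx":0,"ry":0,"rz":0,"x":0,"y":0,"z":-8,"hand":0},{"rx":0,"ry":0,"rz":0,"x":0,"y":0,"z":-8,"hand":0},{"rx":0,"ry":0,"rz":0,"x":0,"y":0,"z":-20,"hand":0}]'; python3 -m pendant '[{"rx":0,"ry":0,"rz":0,"x":0,"y":0,"z":-40,"hand":0},{"rx":0,"ry":0,"rz":0,"x":0,"y":0,"z":0,"hand":0},{"rx":0,"ry":0,"rz":0,"x":0,"y":0,"z":0,"hand":0}]'; python3 - <<'E'
from h import *
o=obs();print(o['torque'])
snap('wrist','w11');im=cv2.imread('pics/w11.png');b=cv2.imread('pics/w11.png')[130:330,190:390]
cv2.imwrite('pics/m4.png',np.hstack([cv2.resize(b,(560,560),interpolation=cv2.INTER_CUBIC)]))
print(((proj('w11',[.6265,.0667,.137])-[190,130])*2.8))
p=o['position'];print(((proj('w11',[p[0],p[1],p[2]-.062])-[190,130])*2.8))
go([.6587,-.2152,.26],.3)
E
```

```text
t: 39.95
position: [0.6273, 0.067, 0.1733]
eef_rot: [-3.141, -0.0, 0.118]
ft_force: [0.6, -0.5, -2.0]
gripper_width: 0.0108
[-0.30020602  0.17523629  0.03888273]
t: 40.45
position: [0.6262, 0.0671, 0.2247]
eef_rot: [-3.14, 0.003, 0.117]
ft_force: [-0.2, -0.3, -1.7]
gripper_width: 0.0108
t: 40.75
position: [0.6286, 0.067, 0.2682]
eef_rot: [3.141, -0.005, 0.117]
ft_force: [0.3, -0.7, -1.8]
gripper_width: 0.0107
[ 0.02220337  0.02745345 -0.02171113]
[242.55293371 184.63135705]
[250.8241274  259.76152807]
shift [ -1.8 283.9   5.9] tool-x yaw 0.117 rz -0.183 (q6 -0.12)
```

View pics/m4.png

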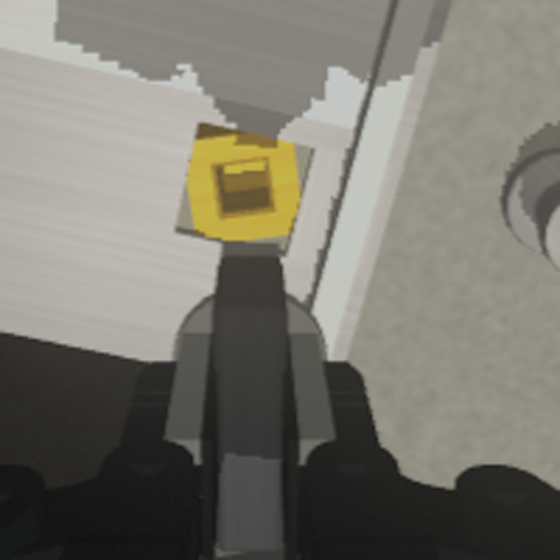

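The key is out and hanging straight. The brass block is turned in its recess, mouth corners at about (215,165), (268,156), (274,207) and (220,217). I'll check the lock yaw from those and carry the key to the holder.

```bash
python3 - <<'E'
from h import *
q=np.array([px('w11',190+u/2.8,130+v/2.8,.137) for u,v in[(215,165),(268,156),(274,207),(220,217)]])[:,:2]
for k in(q[1]-q[0],q[2]-q[3],q[3]-q[0],q[2]-q[1]):print(round(float((np.arctan2(k[1],k[0]))%(np.pi/2)-np.pi/2),3),end=' ')
print(q.mean(0))
E
python3 -m pendant '[{"rx":0,"ry":0,"rz":0,"x":0,"y":45,"z":0,"hand":0},{"rx":0,"ry":0,"rz":0,"x":0,"y":45,"z":0,"hand":0},{"rx":0,"ry":0,"rz":0,"x":0,"y":45,"z":0,"hand":0},{"rx":0,"ry":0,"rz":0,"x":0,"y":45,"z":0,"hand":0},{"rx":0,"ry":0,"rz":0,"x":0,"y":45,"z":0,"hand":0}]' ;python3 -m pendant '[{"rx":0,"ry":0,"rz":0,"x":-2,"y":45,"z":0,"hand":0},{"rx":0,"ry":0,"rz":-0.095,"x":0,"y":14,"z":0,"hand":0},{"rx":0,"ry":0,"rz":-0.095,"x":0,"y":0,"z":30,"hand":0},{"rx":0,"ry":0,"rz":0,"x":0,"y":0,"z":40,"hand":0},{"rx":0,"ry":0,"rz":0,"x":0,"y":0,"z":30,"hand":0}]' ;python3 -m pendant '[{"rx":0,"ry":0,"rz":0,"x":0,"y":0,"z":0,"hand":0},{"rx":0,"ry":0,"rz":0,"x":0,"y":0,"z":0,"hand":0}]'; python3 -c "
from h import *
go([.6583,-.2163,.130],.31)"
```

```text
-1.282 -1.263 -1.372 -1.333 [0.6271169  0.06613653]
t: 41.3
position: [0.6524, -0.1579, 0.2628]
eef_rot: [-3.14, 0.003, 0.117]
ft_force: [1.5, 0.3, -1.7]
gripper_width: 0.0105
t: 41.8
position: [0.6562, -0.215, 0.1606]
eef_rot: [-3.138, 0.004, 0.306]
ft_force: [-0.5, 0.1, -1.6]
gripper_width: 0.0104
t: 42.0
position: [0.6572, -0.2149, 0.1633]
eef_rot: [-3.139, 0.003, 0.307]
ft_force: [-0.1, 1.1, -1.3]
gripper_width: 0.0105
shift [ 0.7  1.7 33.3] tool-x yaw 0.307 rz -0.003 (q6 -0.72)
```

The lock yaw is about -1.31, which matches a travel of 1.2. Lowering the key into the holder.

```bash
python3 -m pendant '[{"rx":0,"ry":0,"rz":0,"x":0.7,"y":1.7,"z":20,"hand":0},{"rx":0,"ry":0,"rz":0,"x":0,"y":0,"z":15,"hand":0},{"rx":0,"ry":0,"rz":0,"x":0,"y":0,"z":3,"hand":0},{"rx":0,"ry":0,"rz":0,"x":0,"y":0,"z":3,"hand":0},{"rx":0,"ry":0,"rz":0,"x":0,"y":0,"z":3,"hand":0}]' && python3 -m pendant '[{"rx":0,"ry":0,"rz":0,"x":0,"y":0,"z":3,"hand":0},{"rx":0,"ry":0,"rz":0,"x":0,"y":0,"z":3,"hand":0},{"rx":0,"ry":0,"rz":0,"x":0,"y":0,"z":3,"hand":0},{"rx":0,"ry":0,"rz":0,"x":0,"y":0,"z":0,"hand":0}]'
```

```text
t: 42.5
position: [0.6603, -0.2172, 0.1224]
eef_rot: [3.14, -0.001, 0.307]
ft_force: [0.8, -0.4, -1.6]
gripper_width: 0.0106
t: 42.9
position: [0.6592, -0.2168, 0.1117]
eef_rot: [-3.141, 0.001, 0.307]
ft_force: [0.7, -0.1, -1.8]
gripper_width: 0.0103
```

Tip 12 mm into the hole with no contact force. Going on down.

```bash
python3 -m pendant '[{"rx":0,"ry":0,"rz":0,"x":-0.8,"y":0,"z":8,"hand":0},{"rx":0,"ry":0,"rz":0,"x":0,"y":0,"z":8,"hand":0},{"rx":0,"ry":0,"rz":0,"x":0,"y":0,"z":8,"hand":0},{"rx":0,"ry":0,"rz":0,"x":0,"y":0,"z":6,"hand":0},{"rx":0,"ry":0,"rz":0,"x":0,"y":0,"z":0,"hand":0}]' && python3 -m pendant '[{"rx":0,"ry":0,"rz":0,"x":0,"y":0,"z":3,"hand":0},{"rx":0,"ry":0,"rz":0,"x":0,"y":0,"z":2,"hand":0},{"rx":0,"ry":0,"rz":0,"x":0,"y":0,"z":0,"hand":0}]'
```

```text
t: 43.4
position: [0.6576, -0.2167, 0.0802]
eef_rot: [-3.139, 0.003, 0.307]
ft_force: [-1.0, -0.3, -0.7]
gripper_width: 0.0106
t: 43.7
position: [0.6588, -0.2172, 0.0772]
eef_rot: [-3.142, 0.0, 0.307]
ft_force: [0.1, -0.5, -1.6]
gripper_width: 0.0105
```

```bash
python3 -m pendant '[{"rx":0,"ry":0,"rz":0,"x":0,"y":0,"z":1,"hand":0},{"rx":0,"ry":0,"rz":0,"x":0,"y":0,"z":1,"hand":0},{"rx":0,"ry":0,"rz":0,"x":0,"y":0,"z":1,"hand":0},{"rx":0,"ry":0,"rz":0,"x":0,"y":0,"z":0,"hand":0},{"rx":0,"ry":0,"rz":0,"x":0,"y":0,"z":0,"hand":0}]' ; python3 -m pendant '[{"rx":0,"ry":0,"rz":0,"x":0,"y":0,"z":0,"hand":0.4},{"rx":0,"ry":0,"rz":0,"x":0,"y":0,"z":0,"hand":1},{"rx":0,"ry":0,"rz":0,"x":0,"y":0,"z":0,"hand":1},{"rx":0,"ry":0,"rz":0,"x":0,"y":0,"z":0,"hand":1},{"rx":0,"ry":0,"rz":0,"x":0,"y":0,"z":0,"hand":1}]'; python3 -m pendant '[{"rx":0,"ry":0,"rz":0,"x":0,"y":0,"z":-30,"hand":1},{"rx":0,"ry":0,"rz":0,"x":0,"y":0,"z":-45,"hand":1},{"rx":0,"ry":0,"rz":0,"x":0,"y":0,"z":-45,"hand":1},{"rx":0,"ry":0,"rz":0,"x":0,"y":-40,"z":-30,"hand":1},{"rx":0,"ry":0,"rz":0,"x":-40,"y":0,"z":0,"hand":1}]';python3 -m pendant '[{"rx":0,"ry":0,"rz":0,"x":-40,"y":0,"z":0,"hand":1},{"rx":0,"ry":0,"rz":0,"x":-40,"y":0,"z":0,"hand":1},{"rx":0,"ry":0,"rz":0,"x":-40,"y":0,"z":0,"hand":1},{"rx":0,"ry":0,"rz":0,"x":0,"y":0,"z":0,"hand":1}]'
python3 - <<'E'
from h import *
a=snap('scene','s12')[120:340,90:410];b=snap('top','t12')[150:320,100:490]
cv2.imwrite('pics/m5.png',np.vstack([cv2.resize(a,(480,330)),cv2.resize(b,(480,209))])[:,:,::-1])
E
```

```text
t: 44.2
position: [0.6588, -0.2172, 0.0743]
eef_rot: [-3.142, 0.0, 0.307]
ft_force: [0.3, -0.7, -1.5]
gripper_width: 0.0107
t: 44.7
position: [0.6589, -0.2172, 0.0745]
eef_rot: [3.141, -0.0, 0.307]
ft_force: [-0.7, 0.3, 0.7]
gripper_width: 0.0814
t: 45.2
position: [0.6144, -0.1882, 0.2324]
eef_rot: [3.135, -0.013, 0.313]
ft_force: [0.7, -1.2, 0.9]
gripper_width: 0.0854
t: 45.6
position: [0.49, -0.2279, 0.2235]
eef_rot: [-3.14, 0.003, 0.304]
ft_force: [-0.2, -0.3, 0.0]
gripper_width: 0.0857
```

View pics/m5.png

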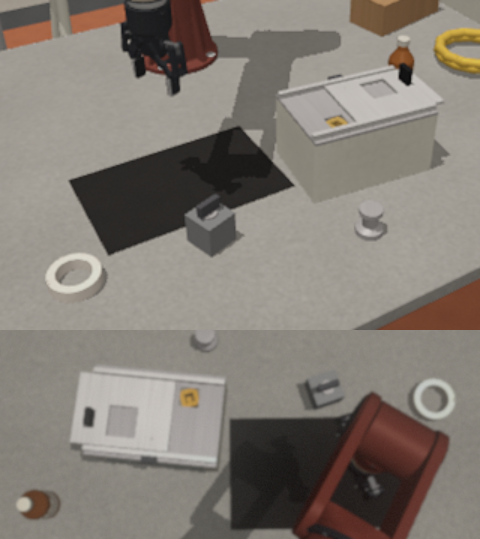

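The key stands seated in its holder at (210,215). The shutter is at its last stop with the socket bared, the mat is empty, and the bottle, tape and cap haven't moved. Handing in.

```bash
python3 -c "
from h import *
print(order.hand_in())"
```

```text
the job is handed in; nothing more can be done
None
```

The job is done and handed in at about 46 s on the robot's clock; the hand-in gave no verdict.

- **Cartridges:** I slid the shutter to its open stop and dropped all five cartridges through the port. One had been knocked about 4 cm aside during the run; I found it again in the top view and picked it up from there. The mat is empty in the last pictures.
- **Shutter:** I slid it on to its last stop. It pressed about 34 N against the end stop, and the socket is bared with the port closed.
- **Key and lock:** The key went into the socket with almost no resistance. I turned it clockwise until the torque rose from about 0.05 to 0.6 N m. Seen afterwards, the lock's angle was about -1.31 rad, against -1.30 expected at the stop.
- **Last checks:** The final pictures show the key seated upright in its holder and the bottle, tape and valve cap apparently where they were. I judged the bystanders by eye and did not measure them. The gripper is open and clear of everything.
- **Disagreements:** None of the checks failed; position readings differed by a few millimetres between views at most.

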